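# Pack the model barrels for transport

### The job

Lay the three loose barrels in the three empty wells of the little plywood carrier, one to a well, each flat on the floor of its well. Then lift the loaded carrier by the grip tab in its middle, keep it level, and lower it gently, fully home, into the empty long bay of the transport tray beside the packed houses, every barrel still in a well of its own. Leave the domes, the little stone well and the glue bottle where they are.

Things in the scene. Friction and masses are not known exactly. Their poses are not given: they have to be found in the camera images.
- carrier: loose plywood carrier, 40 (x) x 218 mm (y), 0.15 kg empty. Origin: centre of its underside. Four wells lie end to end along its y, two either side of a grip tab standing in the middle. Each well is 45 mm long (y), 32 mm wide (x), its floor 4 mm above the underside; the lips along the long sides reach only 12 mm above the underside, the cross walls and ends 18 mm
- tab_top (a point): centre of the top of the carrier's grip tab, 62 mm above the carrier's underside; the tab is 14 mm thick along the carrier's y and 30 mm wide along its x, axes as the carrier. Barrels in the wells reach to 32 mm below this point
- tray: fixed open plywood transport tray, 162 (x) x 240 (y) x 40 mm high, walls and floor 5 mm. Origin: centre of its underside. Its near (-x) part is an empty long bay, its far part holds two packed model houses up to 67 mm above the tray's underside, with grey padding between them; a 26 mm high batten stands between
- bay (a point): centre of the floor of the tray's empty bay, 5 mm above the tray's underside, axes as the tray; the bay is 50 mm wide (x) and 230 mm long (y), the walls rise 35 mm above its floor (batten 26 mm)
- well_0 (a point): centre of the floor of the carrier's well 0 (they are numbered along the carrier's +y; well 3 at the +y end already holds a barrel), axes as the carrier
- well_1 (a point): centre of the floor of the carrier's well 1 (they are numbered along the carrier's +y; well 3 at the +y end already holds a barrel), axes as the carrier
- well_2 (a point): centre of the floor of the carrier's well 2 (they are numbered along the carrier's +y; well 3 at the +y end already holds a barrel), axes as the carrier
- well_3 (a point): centre of the floor of the carrier's well 3 (they are numbered along the carrier's +y; well 3 at the +y end already holds a barrel), axes as the carrier
- barrel_a: model barrel lying on its side, 37 mm long along its own y axis, 25 mm in girth (collides as a box 22 mm wide), 24 to 26 mm high; origin: centre of its underside as it lies; lies loose on the table
- barrel_b: model barrel lying on its side, 37 mm long along its own y axis, 25 mm in girth (collides as a box 22 mm wide), 24 to 26 mm high; origin: centre of its underside as it lies; lies loose on the table
- barrel_c: model barrel lying on its side, 37 mm long along its own y axis, 25 mm in girth (collides as a box 22 mm wide), 24 to 26 mm high; origin: centre of its underside as it lies; lies loose on the table
- barrel_d: model barrel lying on its side, 37 mm long along its own y axis, 25 mm in girth (collides as a box 22 mm wide), 24 to 26 mm high; origin: centre of its underside as it lies; already in well 3 of the carrier
- dome_small: dome on a thin square tile, 56x56x26 mm; bystander; origin: centre of its underside
- dome_4: dome on a thin square tile, 60x62x30 mm; bystander; origin: centre of its underside
- stone_well: little round well on a sanded base, 86x85x22 mm; bystander; origin: centre of its underside
- dome_loose: plain dome without a tile, 84x84x38 mm; bystander; origin: centre of its underside
- glue_bottle: upright white glue bottle, 30x30x74 mm; bystander; origin: centre of its underside
There are look-alikes about, which are no part of the job. What is shaped like the barrel_a but pink is not meant.

How it is judged:
On the way, in this order (a step that is already met when the one before it is completed fails the run):
1. with the carrier still standing on the table, each of its four wells holds one barrel, flat on the well's floor (distance between any of barrel_a, barrel_b, barrel_c, barrel_d and well_0 below 0.009 m and distance between any of barrel_a, barrel_b, barrel_c, barrel_d and well_1 below 0.009 m and distance between any of barrel_a, barrel_b, barrel_c, barrel_d and well_2 below 0.009 m and distance between any of barrel_a, barrel_b, barrel_c, barrel_d and well_3 below 0.009 m and angle between each of barrel_a, barrel_b, barrel_c, barrel_d's own z axis and vertical below 0.15 rad and height (world z) of carrier below 0.004 m and horizontal distance between carrier and bay above 0.06 m), for 0.2 s.
2. the loaded carrier is held clear of the table, more than 42 mm up, all four barrels in their wells (distance between any of barrel_a, barrel_b, barrel_c, barrel_d and well_0 below 0.009 m and distance between any of barrel_a, barrel_b, barrel_c, barrel_d and well_1 below 0.009 m and distance between any of barrel_a, barrel_b, barrel_c, barrel_d and well_2 below 0.009 m and distance between any of barrel_a, barrel_b, barrel_c, barrel_d and well_3 below 0.009 m and angle between each of barrel_a, barrel_b, barrel_c, barrel_d's own z axis and vertical below 0.15 rad and height (world z) of carrier above 0.042 m), for 0.2 s.
At the end, for the whole second after the job is handed in: Carrier released, at rest in the tray's bay: underside within 3 mm of the bay floor, within 7 mm (x) and 8 mm (y) of its centre, level, parallel to the bay (either way round); each of its four wells holds one barrel, flat, within 9 mm of the centre of the well's floor (distance between any of barrel_a, barrel_b, barrel_c, barrel_d and well_0 below 0.009 m and distance between any of barrel_a, barrel_b, barrel_c, barrel_d and well_1 below 0.009 m and distance between any of barrel_a, barrel_b, barrel_c, barrel_d and well_2 below 0.009 m and distance between any of barrel_a, barrel_b, barrel_c, barrel_d and well_3 below 0.009 m and angle between each of barrel_a, barrel_b, barrel_c, barrel_d's own z axis and vertical below 0.15 rad and x of carrier in the frame of bay between -0.007 and 0.007 m and y of carrier in the frame of bay between -0.008 and 0.008 m and z of carrier in the frame of bay between -0.004 and 0.003 m and angle between the y axis of carrier and the y axis of bay, either way round below 0.08 rad and angle between carrier's own z axis and vertical below 0.05 rad and linear speed of each of carrier, barrel_a, barrel_b, barrel_c, barrel_d below 0.02 m/s and contact force between carrier and the fingers below 0.05 N); the robot touches nothing.
It fails at once if a bystander (dome, stone well or glue bottle) is moved more than 30 mm (distance of any of dome_small, dome_4, stone_well, dome_loose, glue_bottle from where it was at the start of the episode above 0.03 m).
It fails at once if the carrier is tipped more than 0.35 rad (angle between carrier's own z axis and vertical above 0.35 rad).
It fails at once if the carrier is pressed against the tray with more than 40 N (contact force between carrier and tray above 40 N).
It also fails if it takes over 72 s, if anything falls off the work surface, if the arm or the gripper's body presses on something with over 40 N, if the wrist force passes 120 N, or if a joint passes its speed limit or range.

### The arm

A 6-joint arm with a two-finger parallel gripper is mounted at the origin on a cart in front of the work surface, level with it; the furniture and walls round the work are solid. World frame = base frame: x ahead of the robot, y to its left, z up, the work surface at z = 0. Lengths are in m, angles in rad, forces in N, time in s.
With the tool pointing down it reaches from about 0.275 to 0.85 m from the base axis. Payload 19 kg.
Tool frame: the origin (TCP) lies at the very end of the fingers, on their centre line; the grasp point (between the pads) lies pinch_z behind it (pinch_z is the distance from the TCP to the grasp point, in m); y points along the fingers, x is the direction in which the jaws open and shut, and the axes are right-handed (so a half turn about y gives the same grasp; the last joint's range is limited). The gripper opens to 85 mm and grips with 20 to 120 N. Pads are 22 mm wide; open, the fingers measure 114 mm over their backs; the gripper's body (76 mm by 85 mm) begins 54 mm behind the grasp point. The pads swing forward as they close: fully open they stand 13 mm farther back than shut.
Start: joints at [-1.398, 0.15, 1.437, -0, 1.554, -0.134], TCP at [0.174, -0.548, 0.231] pointing down, gripper open.
Joint ranges: [-2.8, 2.8], [-0.68, 2.1], [0.12, 2.68], [-1.39, 4.53], [0.16, 2.79], [-2.81, 2.81]. Speed limits (rad/s): [1.89, 1.89, 2.22, 3.01, 3.01, 3.01].

### API

Orientations are given as a 3x3 rotation matrix whose columns are the frame's x, y, z axes.
In Python, from station import * gives the robot as it stands. The module is installed in compiled form; this text tells all that it offers.
- The arm moves only by the shell command python3 -m jog 'ROWS' [OPENING]. ROWS is JSON, a list of rows, each an object of numbers: "x", "y", "z": the shift along the world's x, y, z in units of 25 mm (1.0 is 25 mm); "rx", "ry", "rz": the turn, a rotation vector about the world's x, y, z in units of 6 degrees (1.0 is 6 degrees). In form: [{"x": .., "y": .., "z": .., "rx": .., "ry": .., "rz": ..}, ...]. A call has 1 to 5 rows; each row is the pose to reach, as a shift and turn from the pose measured when the call began; what a row does not reach only later rows make up. A row lasts 1/12 s, in which the tool goes at most 41.7 mm and 7.16 degrees, less where a joint would pass 70% of its speed; a pose out of reach is approached as far as the arm can. A call with a gripper value outside its range is refused whole. OPENING is the closure in counts, from 0 (fully open) to 255 (shut), set as the call begins (- or left out, the last holds). The fingers move at their own pace and stop on an object; the grip force is fixed at half the most. Time passes only in rows, so rows that repeat a pose let the fingers close. It gives the time, the measured TCP pose, the force and the opening at its end, in the units of the state.
- get_obs(): the state, without advancing time (a new reading comes with each control period).
- snapshot(name): name is "scene" or "top" or "wrist"; returns (picture, depth): 400x640x3 uint8, red, green, blue; 400x640 float32, m along the optical axis (not along the pixel's ray), 0 where there is no reading.
- camera_info(name): a dict with "intrinsics" (3x3 intrinsics, pixels), "extrinsics" (4x4, takes a point from camera to world coordinates). Camera axes: x right, y down, z forward; pixel columns grow to the right and rows downward; lengths in m; the calibration is good to about 2 mm. A picture is of the moment at which its call begins: read the wrist's pose just before it. camera_info takes no time and is no camera call; for the wrist camera it gives the pose at the moment of the call.
- hand_in(): hands the job in, once; it reports no verdict.
Trained networks look in the newest picture that a camera, given by its name, has taken for a name from the list of things; names that differ only in an ending like _2 or _b are one class to them, and where a whole thing is asked for, a point or a joint stands for the part that bears it (a point fixed in the world has none). Each returns a list of dicts, best first, with "conf" (0 to 1); they miss things now and then, are a little off and sometimes report something else, mostly with a low value. They report only what shows in the picture. A call takes as long as a camera call. They do not tell look-alikes from the thing itself.
- spot_in(query, camera): "position" ([x, y, z] in m, in the coordinates of the camera as it stood for that picture, good to about 4 mm: the middle of the surface that is visible of it).
- place_of(query, camera): "position" ([x, y, z] in m, in the coordinates of the camera as it stood for that picture, good to about 4 mm: a listed point, or the origin of a listed thing).
The state is a dict: "time": time; "joint_positions": joint angles; "qvel": joint speeds; "effort": joint torques, N m; "eef_pos": TCP position; "tcp_rot": TCP orientation; "contact_force": force on the tool from outside, world axes, zero at the start; "ft_torque": the same for the moment, N m; "width": finger opening in m.
Only numpy, scipy, OpenCV 4.12 (cv2) and the standard library are available. Lean on these libraries where they do the work, as an engineer would, in place of code of your own. Each camera call takes 0.05 s, during which the arm holds its last target. There are 200 camera calls.

## Working session

There is one attempt and no reset: what is moved stays moved. The work goes in short steps, Python scripts to look and compute and a shell command to move; the robot and the scene stay as the last step left them, time stands still between calls to the robot, and variables do not carry over. Pictures are saved under pics/ and viewed, about 8 in all and at most 12, crops included, and the job is handed in when it is done.

```bash
mkdir -p pics; cat > h.py <<'E'
from station import *
import numpy as np, cv2
def cam(n):
    c=camera_info(n); return np.array(c["intrinsics"]),np.array(c["extrinsics"])
def w(n,p):
    K,E=cam(n); return (E@np.r_[p,1])[:3]
def cloud(n,d):
    K,E=cam(n); v,u=np.mgrid[:400,:640]
    P=np.stack([(u-K[0,2])*d/K[0,0],(v-K[1,2])*d/K[1,1],d,np.ones_like(d)],-1)
    return (P@E.T)[...,:3]
def shot(n):
    im,d=snapshot(n); return im,d,cloud(n,d)
def save(im,f): cv2.imwrite('pics/'+f,im[...,::-1])
E
python3 - <<'E'
from h import *
o=get_obs(); print({k:np.round(v,3).tolist() for k,v in o.items()})
for n in ("top","scene"):
    im,d,P=shot(n); save(im,n+'0.png'); np.savez(n+'0.npz',im=im,P=P)
    print(n,np.round(cam(n)[1],3).tolist())
    for q in ("barrel_a","carrier","tray","bay","tab_top","well_0","well_3"):
        print(q,[(round(r["conf"],2),np.round(w(n,r["position"]),3).tolist()) for r in place_of(q,n)])
E
```

```text
{'time': 0.0, 'joint_positions': [-1.398, 0.151, 1.438, 0.0, 1.554, -0.134], 'qvel': [-0.001, 0.001, -0.001, -0.0, -0.0, -0.001], 'effort': [0.0, -71.305, -57.087, 0.0, 0.009, -0.0], 'eef_pos': [0.174, -0.548, 0.231], 'tcp_rot': [[0.302, -0.0, 0.953], [-0.953, 0.001, 0.302], [-0.001, -1.0, 0.0]], 'contact_force': [-0.383, 0.093, -0.269], 'ft_torque': [0.022, 0.03, -0.028], 'width': 0.085}
top [[-0.021, -0.985, 0.172, 0.341], [-0.999, 0.025, 0.022, 0.007], [-0.026, -0.172, -0.985, 1.076], [0.0, 0.0, 0.0, 1.0]]
barrel_a [(0.71, [0.56, -0.033, 0.006]), (0.53, [0.677, -0.155, 0.001]), (0.5, [0.44, 0.223, 0.003]), (0.46, [0.444, -0.175, 0.002]), (0.4, [0.432, -0.029, -0.0])]
carrier [(0.66, [0.569, -0.11, 0.0])]
tray [(0.56, [0.65, 0.209, 0.003])]
bay [(0.87, [0.597, 0.199, 0.005])]
tab_top [(0.58, [0.565, -0.115, 0.068])]
well_0 [(0.96, [0.572, -0.145, 0.007]), (0.8, [0.559, -0.031, 0.001]), (0.58, [0.558, -0.084, 0.003]), (0.57, [0.576, -0.196, 0.009]), (0.22, [0.431, -0.304, 0.001])]
well_3 [(0.96, [0.572, -0.145, 0.007]), (0.8, [0.559, -0.031, 0.001]), (0.58, [0.558, -0.084, 0.003]), (0.57, [0.576, -0.196, 0.009]), (0.22, [0.431, -0.304, 0.001])]
scene [[-0.79, -0.352, 0.502, 0.01], [-0.613, 0.47, -0.634, 0.657], [-0.013, -0.809, -0.588, 0.648], [0.0, 0.0, 0.0, 1.0]]
barrel_a [(0.64, [0.427, -0.038, 0.004]), (0.63, [0.673, -0.156, -0.001]), (0.63, [0.564, -0.118, 0.065]), (0.57, [0.44, 0.223, 0.001]), (0.51, [0.442, -0.174, 0.0]), (0.39, [0.558, -0.034, 0.001])]
carrier [(0.6, [0.565, -0.117, 0.006])]
tray [(0.79, [0.654, 0.2, 0.004])]
bay [(0.84, [0.598, 0.199, 0.001])]
tab_top [(0.6, [0.564, -0.114, 0.064])]
well_0 [(0.89, [0.572, -0.2, 0.005]), (0.77, [0.564, -0.152, 0.005]), (0.64, [0.558, -0.03, 0.005]), (0.61, [0.56, -0.077, 0.005])]
well_3 [(0.89, [0.572, -0.2, 0.005]), (0.77, [0.564, -0.152, 0.005]), (0.64, [0.558, -0.03, 0.005]), (0.61, [0.56, -0.077, 0.005])]
```

```bash
python3 -m jog 2>&1 | head -5; ls
```

```text
invalid input
h.py
pics
scene0.npz
top0.npz
```

View top.

View pics/top0.png

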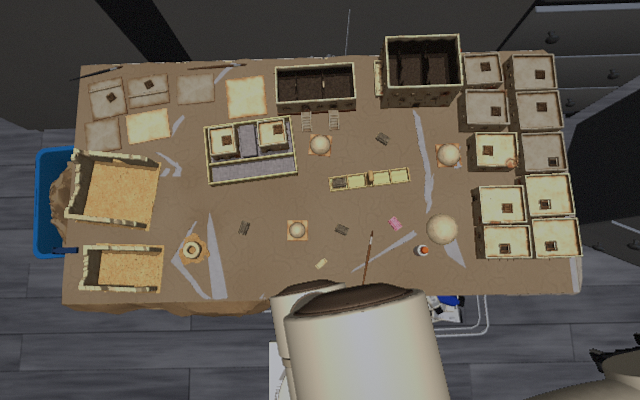

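The top picture shows dark barrels at (244,228), (341,229) and (383,138). The one at (395,223) is pink, so it is the look-alike. One barrel is already in the carrier at (339,183), and the bay is at (252,167). Next I'll confirm this in enlarged crops and get the yaws.

```bash
python3 - <<'E'
from h import *
D={n:np.load(n+'0.npz') for n in("top","scene")}
t=D["top"]["im"]
cr=[cv2.resize(t[v-22:v+22,u-22:u+22],(264,264),interpolation=cv2.INTER_CUBIC) for u,v in((244,228),(341,229),(383,138))]
cr2=[cv2.resize(t[201:245,373:417],(264,264),interpolation=cv2.INTER_CUBIC),cv2.resize(t[155:211,325:413],(528,264))]
save(np.vstack([np.hstack(cr),np.hstack(cr2)]),'crop1.png')
def rect(nm,c,r,zl,zh):
    for n in D:
        P=D[n]["P"].reshape(-1,3); m=(np.hypot(P[:,0]-c[0],P[:,1]-c[1])<r)&(P[:,2]>zl)&(P[:,2]<zh)
        q=P[m]; R=cv2.minAreaRect((q[:,:2]*1000).astype(np.float32))
        print(nm,n,len(q),"ctr",np.round(R[0],1),"size",np.round(R[1],1),"ang",round(R[2],1),"z",np.round(np.percentile(q[:,2],[5,50,98]),3),D[n]["im"].reshape(-1,3)[m].mean(0).round())
for nm,c in dict(a=(.44,.223),b=(.43,-.035),c=(.675,-.155),pink=(.443,-.175)).items(): rect(nm,c,.035,.012,.04)
rect("carrier",(.566,-.115),.13,.008,.08); rect("tab",(.566,-.115),.03,.045,.08)
rect("tray",(.65,.2),.17,.03,.09)
for n in D:
    P=D[n]["P"].reshape(-1,3); m=(np.hypot(P[:,0]-.55,P[:,1])<.1); print(n,"table z",np.median(P[m][:,2]))
E
```

```text
a top 126 ctr [443.8 224.4] size [23.5 36.1] ang 68.8 z [0.015 0.023 0.028] [95. 83. 67.]
a scene 146 ctr [440.5 223.8] size [22.3 37.3] ang 71.5 z [0.013 0.022 0.026] [96. 84. 70.]
b top 114 ctr [433.3 -34.8] size [33.7 23.3] ang 65.1 z [0.016 0.023 0.028] [96. 85. 68.]
b scene 100 ctr [429.3 -36. ] size [35.  23.2] ang 64.1 z [0.014 0.021 0.027] [95. 85. 70.]
c top 122 ctr [ 679.8 -154.9] size [35.3 25.3] ang 53.6 z [0.016 0.024 0.03 ] [95. 83. 67.]
c scene 69 ctr [ 676.5 -156.2] size [35.4 27.2] ang 57.8 z [0.014 0.022 0.028] [95. 84. 70.]
pink top 120 ctr [ 445.4 -175.2] size [33.7 23.2] ang 35.0 z [0.016 0.023 0.028] [167. 118. 129.]
pink scene 72 ctr [ 442.6 -177.8] size [32.9 23.6] ang 37.9 z [0.014 0.022 0.027] [176. 118. 129.]
carrier top 834 ctr [ 570.1 -131.9] size [211.5 229. ] ang 53.7 z [0.009 0.019 0.063] [133. 116.  86.]
carrier scene 637 ctr [ 581.6 -130.2] size [207.5 201.4] ang 60.1 z [0.009 0.018 0.062] [117.  98.  73.]
tab top 66 ctr [ 566.8 -113. ] size [28.  13.7] ang 6.4 z [0.051 0.062 0.066] [145. 119.  80.]
tab scene 62 ctr [ 563.3 -114.6] size [28.4 16.1] ang 6.4 z [0.046 0.057 0.065] [127. 103.  73.]
tray top 3341 ctr [683.9 191.9] size [223.3 274.9] ang 6.3 z [0.033 0.05  0.083] [138. 130. 104.]
tray scene 3316 ctr [682.5 195.2] size [228.6 265.8] ang 6.5 z [0.031 0.048 0.079] [124. 111.  89.]
top table z 0.002615495723012229
scene table z 0.0022554763794243593
```

View pics/crop1.png

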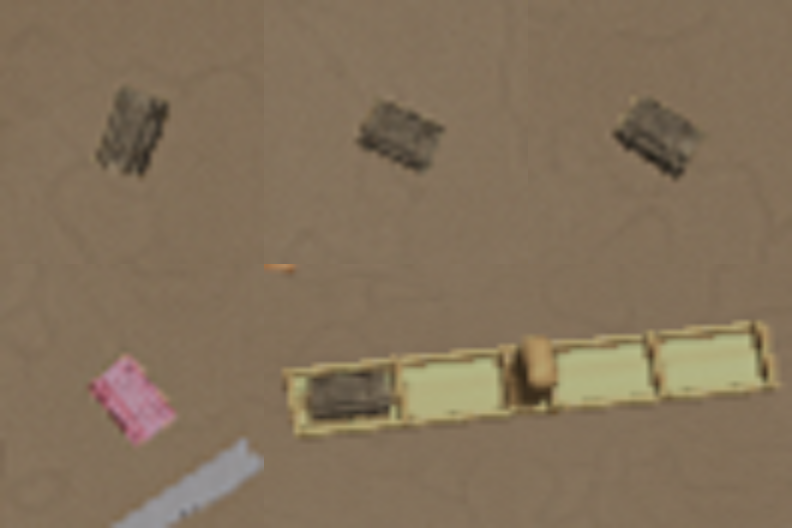

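All three dark barrels are confirmed and the pink one is ruled out. The carrier's +y end, with barrel_d, points to world +y. I'll start with barrel b at (0.431,-0.036), whose long axis is at 65° in world, so the jaw goes to -25°.

```bash
python3 -m jog '[{"x":0.7,"y":1.4,"rz":1},{"x":1.4,"y":2.8,"rz":2},{"x":2.1,"y":4.2,"rz":3},{"x":2.8,"y":5.6,"rz":4},{"x":3.5,"y":7,"rz":5}]' 100; python3 -m jog '[{"x":0.7,"y":1.4,"rz":1},{"x":1.4,"y":2.8,"rz":2},{"x":2.1,"y":4.2,"rz":3},{"x":2.8,"y":5.6,"rz":3},{"x":3.5,"y":7,"rz":3}]'
python3 - <<'E'
from h import *
o=get_obs();print(o["time"],o["eef_pos"],o["tcp_rot"],o["width"])
try: print("pinch",pinch_z)
except Exception as e: print(e)
im,d,P=shot("wrist"); save(im,"w1.png"); np.savez("w1.npz",im=im,P=P)
print(np.round(cam("wrist")[1],3).tolist())
for q in("barrel_a","well_0","tab_top"): print(q,[(round(r["conf"],2),np.round(w("wrist",r["position"]),4).tolist()) for r in place_of(q,"wrist")])
E
```

```text
0.8 [ 0.17362713 -0.5481386   0.23127534] [[ 3.02012631e-01 -1.75164477e-05  9.53303923e-01]
 [-9.53303921e-01  7.29581685e-05  3.02012631e-01]
 [-7.48414968e-05 -9.99999997e-01  5.33579015e-06]] 0.08544209152804959
pinch 0.0187
[[0.302, -0.917, -0.259, 0.241], [-0.953, -0.29, -0.082, -0.527], [0.0, 0.272, -0.962, 0.373], [0.0, 0.0, 0.0, 1.0]]
barrel_a []
well_0 []
tab_top []invalid input at $[0]: expected keys x, y, z, rx, ry, rz
invalid input at $[0]: expected keys x, y, z, rx, ry, rz
```

View pics/w1.png

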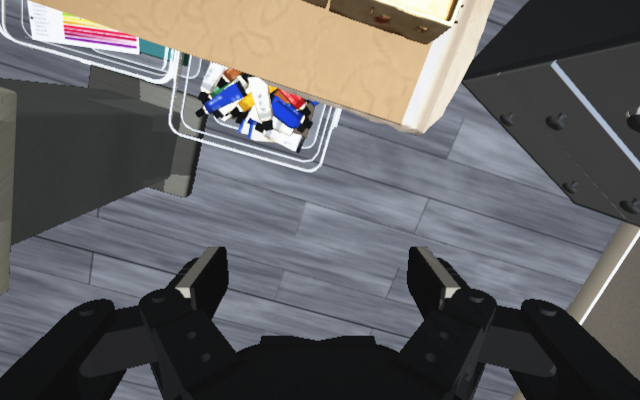

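The arm has not moved; the rows need all six keys. The picture is 3 of 12 and shows only the floor.

```bash
python3 -m jog '[{"x":0.7,"y":1.4,"z":0,"rx":0,"ry":0,"rz":1},{"x":1.4,"y":2.8,"z":0,"rx":0,"ry":0,"rz":2},{"x":2.1,"y":4.2,"z":0,"rx":0,"ry":0,"rz":3},{"x":2.8,"y":5.6,"z":0,"rx":0,"ry":0,"rz":4},{"x":3.5,"y":7,"z":0,"rx":0,"ry":0,"rz":5}]' 100; python3 -m jog '[{"x":0.7,"y":1.4,"z":0,"rx":0,"ry":0,"rz":1},{"x":1.4,"y":2.8,"z":0,"rx":0,"ry":0,"rz":2},{"x":2.1,"y":4.2,"z":0,"rx":0,"ry":0,"rz":3},{"x":2.8,"y":5.6,"z":0,"rx":0,"ry":0,"rz":3},{"x":3.5,"y":7,"z":0,"rx":0,"ry":0,"rz":3}]'
```

```text
time: 1.42
eef_pos: [0.2615, -0.3714, 0.2312]
tcp_rot: [[0.741, 0.0, 0.671], [-0.671, 0.0, 0.741], [0.0, -1.0, 0.0]]
contact_force: [0.7, -0.3, 1.3]
width: 0.0521
time: 1.83
eef_pos: [0.3493, -0.1946, 0.2315]
tcp_rot: [[0.913, 0.001, 0.409], [-0.409, -0.001, 0.913], [0.001, -1.0, -0.0]]
contact_force: [1.1, -1.1, 0.1]
width: 0.0521
```

```bash
python3 -m jog '[{"x":0.65,"y":1.27,"z":-0.4,"rx":0,"ry":0,"rz":0},{"x":1.3,"y":2.54,"z":-0.8,"rx":0,"ry":0,"rz":0},{"x":1.95,"y":3.8,"z":-1.2,"rx":0,"ry":0,"rz":0},{"x":2.6,"y":5.08,"z":-1.6,"rx":0,"ry":0,"rz":0},{"x":3.27,"y":6.36,"z":-2,"rx":0,"ry":0,"rz":0}]'
cat >> h.py <<'E'
def rect(P,c,r,zl,zh):
    P=P.reshape(-1,3); m=(np.hypot(P[:,0]-c[0],P[:,1]-c[1])<r)&(P[:,2]>zl)&(P[:,2]<zh)
    q=P[m]; R=cv2.minAreaRect((q[:,:2]*1000).astype(np.float32)); print(len(q),np.round(R[0],1),np.round(R[1],1),round(R[2],1),"z98",round(np.percentile(q[:,2],98),4))
E
python3 - <<'E'
from h import *
im,d,P=shot("wrist"); save(im,"w2.png"); np.savez("w2.npz",im=im,P=P)
print("table",np.median(P[(np.abs(P[...,2])<.01)][:,2]))
rect(P,(.431,-.036),.035,.01,.04)
for q in("barrel_a","well_0","tab_top"): print(q,[(round(r["conf"],2),np.round(w("wrist",r["position"]),4).tolist()) for r in place_of(q,"wrist")])
E
```

```text
time: 2.25
eef_pos: [0.4314, -0.0338, 0.1813]
tcp_rot: [[0.913, 0.002, 0.409], [-0.409, -0.001, 0.913], [0.002, -1.0, -0.0]]
contact_force: [1.5, -1.1, 0.1]
width: 0.0522
table -0.0018571238913392685
738 [434.7 -31.3] [34.5 23.4] 65.5 z98 0.0224
barrel_a [(0.86, [0.4338, -0.0369, -0.0002]), (0.71, [0.5592, -0.0253, 0.0029]), (0.67, [0.6835, -0.1513, -0.0038]), (0.62, [0.4463, -0.1756, -0.006])]
well_0 [(0.97, [0.5777, -0.1961, 0.0021]), (0.84, [0.5598, -0.031, 0.004]), (0.82, [0.5716, -0.1453, 0.0041]), (0.73, [0.5654, -0.0779, -0.0007])]
tab_top [(0.69, [0.5716, -0.1143, 0.0617])]
```

View pics/w2.png

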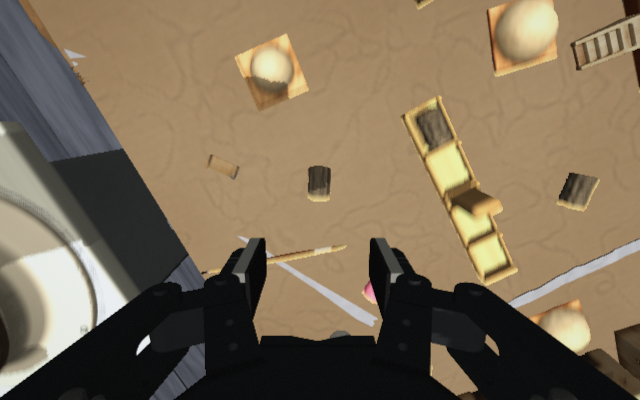

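The wrist picture (4 of 12) shows barrel b at (319,183), centred between the fingers, and all three cameras agree to 4 mm. I'll descend and grip.

```bash
python3 -m jog '[{"x":0,"y":0,"z":-1.5,"rx":0,"ry":0,"rz":0},{"x":0,"y":0,"z":-3,"rx":0,"ry":0,"rz":0},{"x":0.03,"y":-0.03,"z":-4.5,"rx":0,"ry":0,"rz":0},{"x":0.03,"y":-0.03,"z":-6,"rx":0,"ry":0,"rz":0},{"x":0.03,"y":-0.03,"z":-6.8,"rx":0,"ry":0,"rz":0}]'
python3 -m jog '[{"x":0,"y":0,"z":0,"rx":0,"ry":0,"rz":0},{"x":0,"y":0,"z":0,"rx":0,"ry":0,"rz":0},{"x":0,"y":0,"z":0,"rx":0,"ry":0,"rz":0},{"x":0,"y":0,"z":0,"rx":0,"ry":0,"rz":0}]' 255
python3 -m jog '[{"x":0,"y":0,"z":1,"rx":0,"ry":0,"rz":0},{"x":0,"y":0,"z":2.4,"rx":0,"ry":0,"rz":0},{"x":0,"y":0,"z":2.4,"rx":0,"ry":0,"rz":0}]'
```

```text
time: 2.87
eef_pos: [0.43, -0.0365, 0.0083]
tcp_rot: [[0.913, -0.003, 0.408], [-0.408, -0.0, 0.913], [-0.002, -1.0, -0.001]]
contact_force: [0.4, -0.4, -2.1]
width: 0.052
time: 3.2
eef_pos: [0.431, -0.0372, 0.0101]
tcp_rot: [[0.913, 0.0, 0.409], [-0.409, -0.001, 0.913], [0.001, -1.0, -0.001]]
contact_force: [0.4, -0.2, -0.7]
width: 0.0198
time: 3.45
eef_pos: [0.4341, -0.038, 0.0769]
tcp_rot: [[0.913, 0.009, 0.409], [-0.409, -0.003, 0.913], [0.01, -1.0, 0.001]]
contact_force: [1.0, -0.9, 2.2]
width: 0.0201
```

```bash
python3 -m jog '[{"x":1,"y":-0.3,"z":0.3,"rx":0,"ry":0,"rz":1},{"x":2.05,"y":-0.65,"z":0.5,"rx":0,"ry":0,"rz":2},{"x":3.1,"y":-1,"z":0.5,"rx":0,"ry":0,"rz":3},{"x":4.1,"y":-1.3,"z":0.5,"rx":0,"ry":0,"rz":4},{"x":5.13,"y":-1.6,"z":0.5,"rx":0,"ry":0,"rz":5}]'
python3 - <<'E'
from h import *
print(get_obs()["eef_pos"])
im,d,P=shot("wrist"); save(im,"w3.png"); np.savez("w3.npz",im=im,P=P)
print("table",np.median(P[(np.abs(P[...,2])<.01)][:,2]))
rect(P,(.566,-.114),.03,.05,.08)
for q in("barrel_a","well_0","tab_top"): print(q,[(round(r["conf"],2),np.round(w("wrist",r["position"]),4).tolist()) for r in place_of(q,"wrist")])
E
```

```text
time: 3.87
eef_pos: [0.5641, -0.0787, 0.0912]
tcp_rot: [[0.994, 0.013, -0.107], [0.107, 0.001, 0.994], [0.013, -1.0, -0.0]]
contact_force: [0.1, 0.5, 0.6]
width: 0.0195
[ 0.56412359 -0.0786973   0.09118613]
table -0.00019640691113408104
13 [ 561.2 -120. ] [2.8 4.6] 30.6 z98 0.0612
barrel_a [(0.91, [0.567, -0.08, 0.0813]), (0.84, [0.561, -0.0277, 0.0037]), (0.67, [0.4456, -0.1737, -0.0039]), (0.47, [0.6837, -0.156, -0.0021])]
well_0 [(0.89, [0.5728, -0.148, 0.0013]), (0.85, [0.5756, -0.2023, 0.0031]), (0.56, [0.5643, -0.0823, -0.0012])]
tab_top [(0.82, [0.5694, -0.1168, 0.0608])]
```

View pics/w3.png

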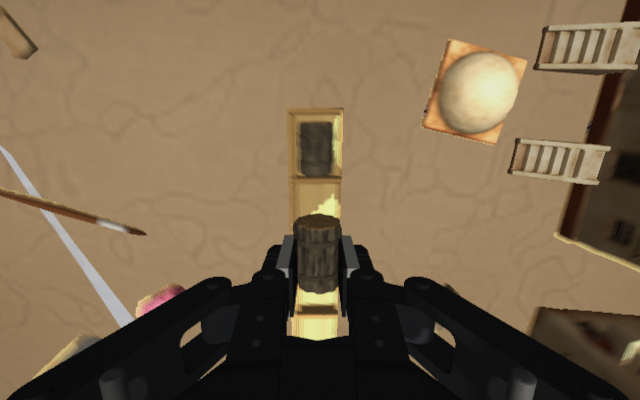

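Picture 5 of 12: the held barrel is at (318,253), over well 2, and the carrier runs straight up the image with its end at v≈108 and the cross wall at v≈178. I'll cast rays to get the well offset.

```bash
cat >> h.py <<'E'
def ray(n,u,v,z,KE=None):
    K,E=KE or cam(n); d=E[:3,:3]@np.array([(u-K[0,2])/K[0,0],(v-K[1,2])/K[1,1],1]); o=E[:3,3]
    return o+d*(z-o[2])/d[2]
E
python3 - <<'E'
from h import *
print(cam("wrist")[0])
for nm,u,v,z in (("end L",288,109,.018),("end R",343,109,.018),("cross L",289,178,.018),("cross R",342,178,.018),("lipL",288,225,.012),("lipR",341,220,.012),("held far top",318,215,.103),("heldL",298,250,.093),("heldR",340,250,.093),("front w1 wall?",318,308,.018)): print(nm,np.round(ray("wrist",u,v,z)*1000,1))
D=np.load("w3.npz");P=D["P"].reshape(-1,3)
R=np.array([[np.cos(.105),-np.sin(.105)],[np.sin(.105),np.cos(.105)]])
q=(P[:,:2]-[.566,-.114])@R
m=(np.abs(q)<[.03,.125]).all(1)&(P[:,2]>.0085)&(P[:,2]<.03)
for s in((.05,.12),):
  k=m&(q[:,1]>s[0]); print("x range",np.percentile(q[k,0],[1,99])*1e3,"y",np.percentile(q[k,1],[1,99])*1e3)
k=m&(q[:,1]>.1);print(np.percentile(q[k],[2,50,98],axis=0)*1e3,k.sum())
# held barrel
m=(np.hypot(P[:,0]-.564,P[:,1]+.079)<.035)&(P[:,2]>.075)&(P[:,2]<.115); q2=q[m]; print("held",len(q2),np.percentile(q2,[2,50,98],axis=0)*1e3,np.percentile(P[m,2],[2,98]))
E
```

```text
[[302.20647468   0.         317.28713207]
 [  0.         302.20647468 198.05928151]
 [  0.           0.           1.        ]]
end L [537.8  -8.4  18. ]
end R [574.9  -4.6  18. ]
cross L [542.1 -56.   18. ]
cross R [580.2 -52.2  18. ]
lipL [543.7 -94.5  12. ]
lipR [584.2 -86.4  12. ]
held far top [561.6 -53.1 103. ]
heldL [554.  -75.9  93. ]
heldR [575.  -73.9  93. ]
front w1 wall? [ 574.  -162.2   18. ]
x range [-14.53325855  24.70999683] y [ 52.26961053 106.14780665]
[[-14.01251776 100.59236969]
 [  5.1924613  104.25096178]
 [ 24.29992283 106.34974313]] 389
held 4394 [[-14.75216144  20.08036715]
 [  6.22609049  41.29362368]
 [ 27.1195286   52.49872487]] [0.08811268 0.11371203]
```

Cloud and rays agree that the shift needed is about -1 mm in both x and y. Lowering into well 2.

```bash
python3 -m jog '[{"x":-0.04,"y":-0.05,"z":-0.8,"rx":0,"ry":0,"rz":0},{"x":-0.04,"y":-0.05,"z":-1.6,"rx":0,"ry":0,"rz":0},{"x":-0.04,"y":-0.05,"z":-2.3,"rx":0,"ry":0,"rz":0},{"x":-0.04,"y":-0.05,"z":-2.3,"rx":0,"ry":0,"rz":0}]'
```

```text
time: 4.4
eef_pos: [0.5597, -0.0789, 0.0306]
tcp_rot: [[0.995, 0.007, -0.1], [0.1, 0.002, 0.995], [0.008, -1.0, 0.002]]
contact_force: [-1.0, 0.7, -1.5]
width: 0.0193
```

```bash
python3 -m jog '[{"x":0.12,"y":-0.04,"z":0,"rx":0,"ry":0,"rz":0.05},{"x":0.12,"y":-0.04,"z":0,"rx":0,"ry":0,"rz":0.05},{"x":0.12,"y":-0.04,"z":0,"rx":0,"ry":0,"rz":0.05}]'
```

```text
time: 4.65
eef_pos: [0.5633, -0.08, 0.032]
tcp_rot: [[0.994, 0.009, -0.105], [0.105, 0.002, 0.994], [0.01, -1.0, 0.001]]
contact_force: [-0.4, -1.8, 0.2]
width: 0.0196
```

```bash
python3 -m jog '[{"x":-0.01,"y":0,"z":-0.3,"rx":0,"ry":0.1,"rz":0},{"x":-0.01,"y":0,"z":-0.65,"rx":0,"ry":0.1,"rz":0},{"x":-0.01,"y":0,"z":-0.65,"rx":0,"ry":0.1,"rz":0}]'
python3 -m jog '[{"x":0,"y":0,"z":0,"rx":0,"ry":0,"rz":0},{"x":0,"y":0,"z":0,"rx":0,"ry":0,"rz":0},{"x":0,"y":0,"z":0,"rx":0,"ry":0,"rz":0}]' 100
python3 -m jog '[{"x":0,"y":0,"z":0.6,"rx":0,"ry":0,"rz":0},{"x":0,"y":0,"z":2,"rx":0,"ry":0,"rz":0},{"x":0,"y":0,"z":3.4,"rx":0,"ry":0,"rz":0},{"x":0,"y":0,"z":3.4,"rx":0,"ry":0,"rz":0}]'
python3 - <<'E'
from h import *
im,d,P=shot("wrist"); save(im,"w4.png"); np.savez("w4.npz",im=im,P=P)
for q in("barrel_a","well_0","tab_top"): print(q,[(round(r["conf"],2),np.round(w("wrist",r["position"]),4).tolist()) for r in place_of(q,"wrist")])
E
```

```text
time: 4.9
eef_pos: [0.5624, -0.0798, 0.0142]
tcp_rot: [[0.994, -0.003, -0.105], [0.105, 0.002, 0.994], [-0.003, -1.0, 0.003]]
contact_force: [-0.0, 0.9, -0.6]
width: 0.0198
time: 5.15
eef_pos: [0.5624, -0.0798, 0.0142]
tcp_rot: [[0.994, -0.003, -0.105], [0.105, 0.002, 0.994], [-0.003, -1.0, 0.003]]
contact_force: [0.7, 0.3, -0.1]
width: 0.0517
time: 5.48
eef_pos: [0.565, -0.0805, 0.1061]
tcp_rot: [[0.994, 0.006, -0.105], [0.105, 0.0, 0.994], [0.005, -1.0, -0.001]]
contact_force: [1.1, 0.1, 1.5]
width: 0.0521
barrel_a [(0.85, [0.5531, -0.0309, -0.0004]), (0.74, [0.6822, -0.1551, -0.0064]), (0.66, [0.5635, -0.0779, -0.002]), (0.56, [0.4419, -0.1742, -0.0066]), (0.55, [0.6676, 0.0154, -0.0074])]
well_0 [(0.97, [0.5699, -0.1469, -0.0053]), (0.58, [0.5775, -0.1953, -0.003]), (0.55, [0.6638, 0.0163, -0.0071])]
tab_top [(0.83, [0.5669, -0.1144, 0.053])]
```

View pics/w4.png

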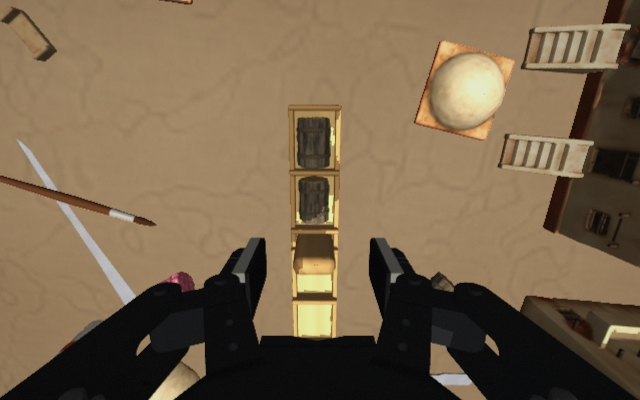

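Picture 6 of 12: barrel b is at (313,199), centred in well 2, whose span is v 171–229. Next is barrel c.

```bash
python3 -m jog '[{"x":0.9,"y":-0.6,"z":0.2,"rx":0,"ry":0,"rz":-1.1},{"x":1.8,"y":-1.2,"z":0.2,"rx":0,"ry":0,"rz":-2.2},{"x":2.7,"y":-1.8,"z":0.2,"rx":0,"ry":0,"rz":-3.3},{"x":3.6,"y":-2.4,"z":0.2,"rx":0,"ry":0,"rz":-4.4},{"x":4.56,"y":-3,"z":0.2,"rx":0,"ry":0,"rz":-5.5}]'
python3 -m jog '[{"x":0,"y":0,"z":0,"rx":0,"ry":0,"rz":-1.1},{"x":0,"y":0,"z":0,"rx":0,"ry":0,"rz":-1.1},{"x":0,"y":0,"z":0,"rx":0,"ry":0,"rz":-1.1}]'
python3 - <<'E'
from h import *
im,d,P=shot("wrist"); save(im,"w5.png"); np.savez("w5.npz",im=im,P=P)
rect(P,(.68,-.155),.035,.008,.04)
print([(round(r["conf"],2),np.round(w("wrist",r["position"]),4).tolist()) for r in place_of("barrel_c","wrist")])
E
```

```text
time: 6.1
eef_pos: [0.6764, -0.1553, 0.102]
tcp_rot: [[0.889, -0.004, 0.459], [-0.459, 0.005, 0.889], [-0.006, -1.0, 0.003]]
contact_force: [0.3, 0.2, 0.1]
width: 0.0517
time: 6.35
eef_pos: [0.6757, -0.1551, 0.1003]
tcp_rot: [[0.832, -0.006, 0.555], [-0.555, 0.006, 0.832], [-0.008, -1.0, 0.002]]
contact_force: [-0.6, 0.4, -0.3]
width: 0.0518
1520 [ 680.1 -156.1] [36.9 25.2] 55.9 z98 0.0261
[(0.68, [0.5665, -0.0784, 0.0064]), (0.52, [0.4439, -0.1751, 0.0005])]
```

View pics/w5.png

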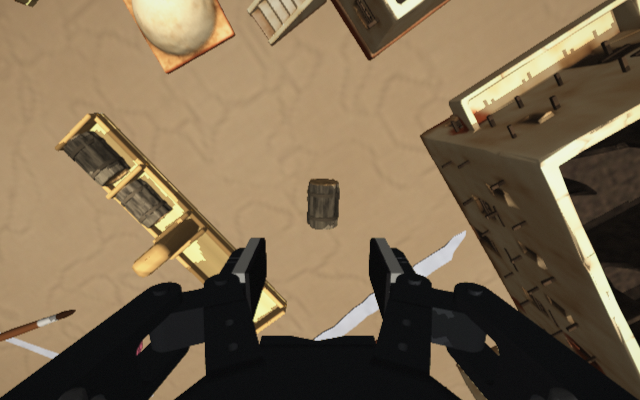

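Picture 7 of 12: barrel c is at (323,203), aligned with the fingers. Gripping it.

```bash
python3 -m jog '[{"x":0.12,"y":-0.03,"z":-1.2,"rx":0,"ry":-0.08,"rz":0},{"x":0.12,"y":-0.03,"z":-2.4,"rx":0,"ry":-0.08,"rz":0},{"x":0.12,"y":-0.03,"z":-3.3,"rx":0,"ry":-0.08,"rz":0},{"x":0.12,"y":-0.03,"z":-3.58,"rx":0,"ry":-0.08,"rz":0},{"x":0.12,"y":-0.03,"z":-3.58,"rx":0,"ry":-0.08,"rz":0}]'
python3 -m jog '[{"x":0,"y":0,"z":0,"rx":0,"ry":0,"rz":0},{"x":0,"y":0,"z":0,"rx":0,"ry":0,"rz":0},{"x":0,"y":0,"z":0,"rx":0,"ry":0,"rz":0},{"x":0,"y":0,"z":0,"rx":0,"ry":0,"rz":0}]' 255
python3 -m jog '[{"x":0,"y":0,"z":1,"rx":0,"ry":0,"rz":0},{"x":0,"y":0,"z":2.4,"rx":0,"ry":0,"rz":0},{"x":0,"y":0,"z":3.3,"rx":0,"ry":0,"rz":0},{"x":0,"y":0,"z":3.3,"rx":0,"ry":0,"rz":0}]'
```

```text
time: 6.87
eef_pos: [0.6776, -0.1549, 0.0105]
tcp_rot: [[0.834, 0.001, 0.552], [-0.552, 0.007, 0.834], [-0.003, -1.0, 0.006]]
contact_force: [-0.4, 0.0, 0.2]
width: 0.0518
time: 7.2
eef_pos: [0.6784, -0.1551, 0.0126]
tcp_rot: [[0.834, 0.004, 0.552], [-0.552, 0.006, 0.834], [0.0, -1.0, 0.007]]
contact_force: [-0.9, 1.5, 8.0]
width: 0.0211
time: 7.53
eef_pos: [0.6807, -0.1558, 0.1022]
tcp_rot: [[0.834, 0.013, 0.551], [-0.551, 0.003, 0.834], [0.009, -1.0, 0.009]]
contact_force: [0.8, 0.5, -0.4]
width: 0.0206
```

```bash
python3 -m jog '[{"x":-0.85,"y":-0.34,"z":0,"rx":0,"ry":0,"rz":1.1},{"x":-1.7,"y":-0.68,"z":0,"rx":0,"ry":0,"rz":2.2},{"x":-2.5,"y":-1,"z":0,"rx":0,"ry":0,"rz":3.3},{"x":-3.4,"y":-1.35,"z":0,"rx":0,"ry":0,"rz":4.4},{"x":-4.22,"y":-1.69,"z":0,"rx":0,"ry":0,"rz":5.5}]'
python3 -m jog '[{"x":0,"y":0,"z":0,"rx":0,"ry":0,"rz":1.1},{"x":0,"y":0,"z":0,"rx":0,"ry":0,"rz":1.1},{"x":0,"y":0,"z":0,"rx":0,"ry":0,"rz":1.1}]'
python3 - <<'E'
from h import *
o=get_obs();print(o["eef_pos"],o["tcp_rot"])
im,d,P=shot("wrist"); save(im,"w6.png"); np.savez("w6.npz",im=im,P=P)
print([(round(r["conf"],2),np.round(w("wrist",r["position"]),4).tolist()) for r in place_of("barrel_c","wrist")])
print([(round(r["conf"],2),np.round(w("wrist",r["position"]),4).tolist()) for r in place_of("tab_top","wrist")])
E
```

```text
time: 7.95
eef_pos: [0.5741, -0.1983, 0.1028]
tcp_rot: [[1.0, 0.01, 0.002], [-0.002, 0.009, 1.0], [0.01, -1.0, 0.009]]
contact_force: [-0.5, 1.1, -0.3]
width: 0.0211
time: 8.2
eef_pos: [0.5745, -0.1985, 0.1035]
tcp_rot: [[0.994, 0.01, -0.109], [0.109, 0.009, 0.994], [0.011, -1.0, 0.008]]
contact_force: [-0.2, 0.4, 0.1]
width: 0.0207
[ 0.57449579 -0.19848559  0.10350982] [[ 0.99396534  0.01004224 -0.10923397]
 [ 0.10914097  0.00938575  0.99398197]
 [ 0.01100705 -0.99990553  0.00823309]]
[(0.87, [0.578, -0.2002, 0.0906]), (0.73, [0.5676, -0.0809, 0.0056]), (0.65, [0.4426, -0.175, -0.0049])]
[(0.65, [0.5676, -0.1124, 0.0595])]
```

View pics/w6.png

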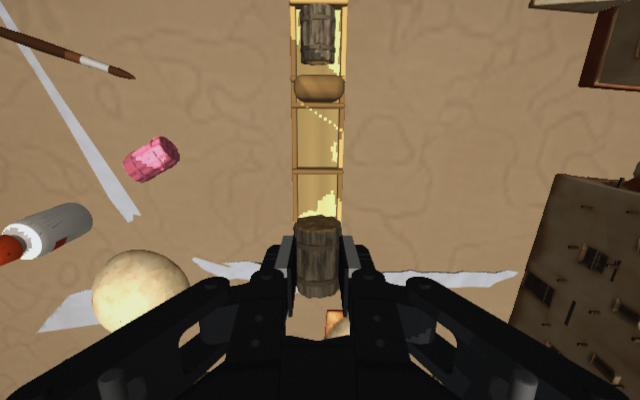

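Picture 8 of 12: the held barrel (319,255) is in line with the carrier axis (col 318), over well 0. Lowering.

```bash
python3 -m jog '[{"x":0.02,"y":0.02,"z":-1,"rx":-0.08,"ry":0.1,"rz":0},{"x":0.02,"y":0.02,"z":-2,"rx":-0.08,"ry":0.1,"rz":0},{"x":0.02,"y":0.02,"z":-2.8,"rx":-0.08,"ry":0.1,"rz":0},{"x":0.02,"y":0.02,"z":-2.8,"rx":-0.08,"ry":0.1,"rz":0},{"x":0.02,"y":0.02,"z":-2.8,"rx":-0.08,"ry":0.1,"rz":0}]'
```

```text
time: 8.77
eef_pos: [0.5751, -0.1971, 0.0323]
tcp_rot: [[0.994, -0.003, -0.109], [0.109, 0.002, 0.994], [-0.003, -1.0, 0.003]]
contact_force: [-0.7, -0.9, 0.8]
width: 0.0209
```

```bash
python3 -m jog '[{"x":0,"y":-0.03,"z":-0.3,"rx":0,"ry":0,"rz":0},{"x":0,"y":-0.03,"z":-0.63,"rx":0,"ry":0,"rz":0},{"x":0,"y":-0.03,"z":-0.63,"rx":0,"ry":0,"rz":0}]'
python3 -m jog '[{"x":0,"y":0,"z":0,"rx":0,"ry":0,"rz":0},{"x":0,"y":0,"z":0,"rx":0,"ry":0,"rz":0},{"x":0,"y":0,"z":0,"rx":0,"ry":0,"rz":0}]' 100
python3 -m jog '[{"x":0,"y":0,"z":0.6,"rx":0,"ry":0,"rz":0},{"x":0,"y":0,"z":2,"rx":0,"ry":0,"rz":0},{"x":0,"y":0,"z":3.4,"rx":0,"ry":0,"rz":0},{"x":0,"y":0,"z":4,"rx":0,"ry":0,"rz":0},{"x":0,"y":0,"z":4,"rx":0,"ry":0,"rz":0}]'
python3 - <<'E'
from h import *
im,d,P=shot("wrist"); save(im,"w7.png"); np.savez("w7.npz",im=im,P=P)
print([(round(r["conf"],2),np.round(w("wrist",r["position"]),4).tolist()) for r in place_of("barrel_c","wrist")])
E
```

```text
time: 9.02
eef_pos: [0.5758, -0.1983, 0.0169]
tcp_rot: [[0.994, -0.001, -0.109], [0.109, 0.001, 0.994], [-0.001, -1.0, 0.002]]
contact_force: [0.0, -0.4, 0.5]
width: 0.0209
time: 9.27
eef_pos: [0.5759, -0.1983, 0.0171]
tcp_rot: [[0.994, -0.001, -0.109], [0.109, 0.001, 0.994], [-0.001, -1.0, 0.001]]
contact_force: [0.5, 0.2, 0.1]
width: 0.0518
time: 9.68
eef_pos: [0.5774, -0.199, 0.1216]
tcp_rot: [[0.994, 0.005, -0.109], [0.109, -0.002, 0.994], [0.005, -1.0, -0.002]]
contact_force: [0.3, -0.2, 0.7]
width: 0.0519
[(0.93, [0.5761, -0.1987, 0.0002]), (0.79, [0.5626, -0.0771, -0.0017]), (0.56, [0.4433, -0.1725, -0.0061])]
```

```bash
python3 -m jog '[{"x":-0.45,"y":1.4,"z":0.1,"rx":0,"ry":0,"rz":0.9},{"x":-0.9,"y":2.8,"z":0.1,"rx":0,"ry":0,"rz":1.8},{"x":-1.35,"y":4.2,"z":0.1,"rx":0,"ry":0,"rz":2.7},{"x":-1.8,"y":5.6,"z":0.1,"rx":0,"ry":0,"rz":3.6},{"x":-2.25,"y":7,"z":0.1,"rx":0,"ry":0,"rz":4.5}]'
python3 -m jog '[{"x":-0.45,"y":1.4,"z":0,"rx":0,"ry":0,"rz":0.9},{"x":-0.9,"y":2.8,"z":0,"rx":0,"ry":0,"rz":1.8},{"x":-1.35,"y":4.2,"z":0,"rx":0,"ry":0,"rz":2.7},{"x":-1.8,"y":5.6,"z":0,"rx":0,"ry":0,"rz":3.6},{"x":-2.25,"y":7,"z":0,"rx":0,"ry":0,"rz":4.5}]'
python3 -m jog '[{"x":-0.45,"y":1.4,"z":0,"rx":0,"ry":0,"rz":0.9},{"x":-0.9,"y":2.9,"z":0,"rx":0,"ry":0,"rz":1.6},{"x":-0.9,"y":2.9,"z":0,"rx":0,"ry":0,"rz":1.6},{"x":-0.9,"y":2.9,"z":0,"rx":0,"ry":0,"rz":1.6}]'
python3 - <<'E'
from h import *
o=get_obs();print(o["eef_pos"])
im,d,P=shot("wrist"); save(im,"w8.png"); np.savez("w8.npz",im=im,P=P)
rect(P,(.442,.224),.035,.008,.04)
print([(round(r["conf"],2),np.round(w("wrist",r["position"]),4).tolist()) for r in place_of("barrel_c","wrist")])
a=np.load("w7.npz")["im"]; save(np.hstack([cv2.resize(a,(400,250)),cv2.resize(im,(400,250))]),"w78.png")
E
```

```text
time: 10.2
eef_pos: [0.5182, -0.0219, 0.1183]
tcp_rot: [[0.834, -0.003, -0.552], [0.552, 0.001, 0.834], [-0.002, -1.0, 0.002]]
contact_force: [0.8, 1.1, -0.3]
width: 0.0517
time: 10.62
eef_pos: [0.4605, 0.1545, 0.117]
tcp_rot: [[0.489, -0.005, -0.872], [0.872, -0.001, 0.489], [-0.003, -1.0, 0.004]]
contact_force: [0.5, -0.0, -0.7]
width: 0.0516
time: 10.95
eef_pos: [0.4366, 0.2285, 0.1157]
tcp_rot: [[0.333, -0.007, -0.943], [0.943, -0.002, 0.333], [-0.004, -1.0, 0.006]]
contact_force: [0.4, -0.5, -0.4]
width: 0.0519
[0.43659645 0.22847024 0.11569183]
1241 [444.8 222.5] [24.1 36.4] 70.0 z98 0.0245
[(0.86, [0.4483, 0.2236, -0.0046])]
```

View pics/w78.png

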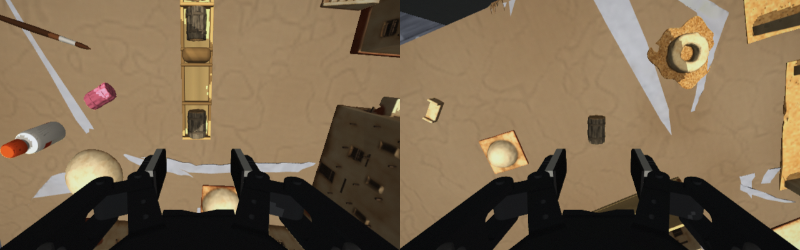

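Picture 9 of 12: on the left, barrel c sits in well 0 at (197,123). On the right, barrel a is under the gripper at (597,129). Gripping a.

```bash
python3 -m jog '[{"x":0.24,"y":-0.2,"z":-1.4,"rx":0,"ry":0,"rz":-0.1},{"x":0.24,"y":-0.2,"z":-2.8,"rx":0,"ry":0,"rz":-0.1},{"x":0.24,"y":-0.2,"z":-3.8,"rx":0,"ry":0,"rz":-0.1},{"x":0.24,"y":-0.2,"z":-4.15,"rx":0,"ry":0,"rz":-0.1},{"x":0.24,"y":-0.2,"z":-4.15,"rx":0,"ry":0,"rz":-0.1}]'
python3 -m jog '[{"x":0,"y":0,"z":0,"rx":0,"ry":0,"rz":0},{"x":0,"y":0,"z":0,"rx":0,"ry":0,"rz":0},{"x":0,"y":0,"z":0,"rx":0,"ry":0,"rz":0},{"x":0,"y":0,"z":0,"rx":0,"ry":0,"rz":0}]' 255
python3 -m jog '[{"x":0,"y":0,"z":1,"rx":0,"ry":0,"rz":0},{"x":0,"y":0,"z":2.4,"rx":0,"ry":0,"rz":0},{"x":0,"y":0,"z":3.6,"rx":0,"ry":0,"rz":0},{"x":0,"y":0,"z":3.6,"rx":0,"ry":0,"rz":0}]'
```

```text
time: 11.47
eef_pos: [0.4428, 0.2201, 0.0104]
tcp_rot: [[0.349, -0.01, -0.937], [0.937, -0.003, 0.349], [-0.007, -1.0, 0.008]]
contact_force: [-0.1, -0.1, -0.2]
width: 0.0515
time: 11.8
eef_pos: [0.4439, 0.2202, 0.012]
tcp_rot: [[0.349, -0.007, -0.937], [0.937, -0.003, 0.349], [-0.005, -1.0, 0.006]]
contact_force: [-1.0, -3.7, 9.3]
width: 0.0197
time: 12.13
eef_pos: [0.4464, 0.2211, 0.1089]
tcp_rot: [[0.349, 0.002, -0.937], [0.937, 0.0, 0.349], [0.001, -1.0, -0.002]]
contact_force: [1.9, 0.2, 1.2]
width: 0.0197
```

```bash
python3 -m jog '[{"x":0.45,"y":-1.35,"z":0,"rx":0,"ry":0,"rz":-1},{"x":0.9,"y":-2.7,"z":0,"rx":0,"ry":0,"rz":-2},{"x":1.35,"y":-4.05,"z":0,"rx":0,"ry":0,"rz":-3},{"x":1.8,"y":-5.4,"z":0,"rx":0,"ry":0,"rz":-4},{"x":2.25,"y":-6.75,"z":0,"rx":0,"ry":0,"rz":-5}]'
python3 -m jog '[{"x":0.45,"y":-1.35,"z":0,"rx":0,"ry":0,"rz":-1},{"x":0.9,"y":-2.7,"z":0,"rx":0,"ry":0,"rz":-2},{"x":1.35,"y":-4.05,"z":0,"rx":0,"ry":0,"rz":-3},{"x":1.8,"y":-5.4,"z":0,"rx":0,"ry":0,"rz":-4},{"x":2.25,"y":-6.75,"z":0,"rx":0,"ry":0,"rz":-5}]'
python3 -m jog '[{"x":0.45,"y":-1.36,"z":0,"rx":0,"ry":0,"rz":-0.6},{"x":0.45,"y":-1.36,"z":0,"rx":0,"ry":0,"rz":-0.6},{"x":0.45,"y":-1.36,"z":0,"rx":0,"ry":0,"rz":-0.6}]'
```

```text
time: 12.55
eef_pos: [0.5032, 0.0508, 0.1102]
tcp_rot: [[0.774, 0.004, -0.633], [0.633, -0.001, 0.774], [0.002, -1.0, -0.003]]
contact_force: [1.8, -0.3, 0.5]
width: 0.0193
time: 12.97
eef_pos: [0.56, -0.1199, 0.1115]
tcp_rot: [[0.988, 0.004, -0.156], [0.156, -0.003, 0.988], [0.004, -1.0, -0.004]]
contact_force: [0.1, 0.7, 0.1]
width: 0.0196
time: 13.22
eef_pos: [0.5716, -0.1557, 0.1121]
tcp_rot: [[0.996, 0.005, -0.092], [0.092, -0.004, 0.996], [0.005, -1.0, -0.004]]
contact_force: [0.3, 1.2, -0.8]
width: 0.0198
```

```bash
python3 -m jog '[{"x":-0.06,"y":0.2,"z":-0.3,"rx":0.05,"ry":0.05,"rz":0.15},{"x":-0.06,"y":0.2,"z":-0.3,"rx":0.05,"ry":0.05,"rz":0.15},{"x":-0.06,"y":0.2,"z":-0.3,"rx":0.05,"ry":0.05,"rz":0.15}]'
python3 - <<'E'
from h import *
im,d,P=shot("wrist"); save(im,"w9.png"); np.savez("w9.npz",im=im,P=P)
g={k:np.load(k+".npz")["im"] for k in("w3","w6","w9")}
save(np.hstack([cv2.resize(v[150:320,255:385],(260,340)) for v in g.values()]),"cmp.png")
print([(round(r["conf"],2),np.round(w("wrist",r["position"]),4).tolist()) for r in place_of("barrel_c","wrist")])
E
```

```text
time: 13.47
eef_pos: [0.5697, -0.1494, 0.1044]
tcp_rot: [[0.994, -0.001, -0.109], [0.109, 0.002, 0.994], [-0.001, -1.0, 0.002]]
contact_force: [0.5, 0.1, -0.3]
width: 0.0192
[(0.92, [0.566, -0.0773, 0.0008]), (0.87, [0.5739, -0.1471, 0.0883]), (0.73, [0.5568, -0.0266, 0.0023]), (0.6, [0.4448, -0.1779, -0.0014])]
```

View pics/cmp.png

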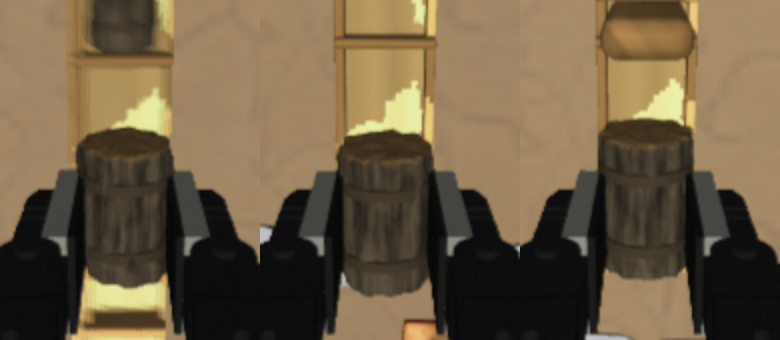

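Picture 10 of 12: barrel a sits about 2.5 mm further +y in the fingers than b and c did. I'll compensate with dy≈-3.4 mm.

```bash
python3 -m jog '[{"x":0.03,"y":-0.14,"z":-1,"rx":0,"ry":0,"rz":0},{"x":0.03,"y":-0.14,"z":-2,"rx":0,"ry":0,"rz":0},{"x":0.03,"y":-0.14,"z":-2.75,"rx":0,"ry":0,"rz":0},{"x":0.03,"y":-0.14,"z":-2.75,"rx":0,"ry":0,"rz":0},{"x":0.03,"y":-0.14,"z":-2.75,"rx":0,"ry":0,"rz":0}]'
```

```text
time: 13.98
eef_pos: [0.5706, -0.1528, 0.0361]
tcp_rot: [[0.994, -0.001, -0.109], [0.109, 0.002, 0.994], [-0.001, -1.0, 0.002]]
contact_force: [0.2, 0.3, -0.2]
width: 0.0194
```

```bash
python3 -m jog '[{"x":0,"y":0,"z":-0.4,"rx":0,"ry":0,"rz":0},{"x":0,"y":0,"z":-0.78,"rx":0,"ry":0,"rz":0},{"x":0,"y":0,"z":-0.78,"rx":0,"ry":0,"rz":0},{"x":0,"y":0,"z":-0.78,"rx":0,"ry":0,"rz":0}]'
python3 -m jog '[{"x":0,"y":0,"z":0,"rx":0,"ry":0,"rz":0},{"x":0,"y":0,"z":0,"rx":0,"ry":0,"rz":0},{"x":0,"y":0,"z":0,"rx":0,"ry":0,"rz":0}]' 100
python3 -m jog '[{"x":0,"y":0,"z":0.6,"rx":0,"ry":0,"rz":0},{"x":0,"y":0,"z":2,"rx":0,"ry":0,"rz":0},{"x":0,"y":0,"z":3.4,"rx":0,"ry":0,"rz":0},{"x":0,"y":0,"z":4,"rx":0,"ry":0,"rz":0},{"x":0,"y":0,"z":4,"rx":0,"ry":0,"rz":0}]'
python3 - <<'E'
from h import *
im,d,P=shot("wrist"); save(im,"w10.png")
print([(round(r["conf"],2),np.round(w("wrist",r["position"]),4).tolist()) for r in place_of("barrel_c","wrist")])
im,d,P=shot("top"); np.savez("top2.npz",im=im,P=P)
for n in("top","scene"):
  snapshot(n) if n=="scene" else 0
  for q in("bay","tray","tab_top"): print(n,q,[(round(r["conf"],2),np.round(w(n,r["position"]),4).tolist()) for r in place_of(q,n)])
# tray: outer near wall & batten lines from initial clouds, wall tops z .033-.043
for n in("top","scene"):
  P=np.load(n+"0.npz")["P"].reshape(-1,3)
  m=(np.abs(P[:,2]-.041)<.006)&(P[:,0]>.54)&(P[:,0]<.60)&(P[:,1]>.08)&(P[:,1]<.33)
  q=P[m]; R=cv2.minAreaRect((q[:,:2]*1000).astype(np.float32)); l=np.polyfit(q[:,1],q[:,0],1); print(n,"nearwall",len(q),np.round(R[0],1),np.round(R[1],1),R[2],l,np.percentile(q,[2,98],axis=0))
  m=(P[:,2]<.02)&(P[:,2]>.003)&(P[:,0]>.56)&(P[:,0]<.64)&(P[:,1]>.08)&(P[:,1]<.33)
  q=P[m]; R=cv2.minAreaRect((q[:,:2]*1000).astype(np.float32)); print(n,"floor",len(q),np.round(R[0],1),np.round(R[1],1),R[2],np.median(q[:,2]))
E
```

```text
time: 14.32
eef_pos: [0.5708, -0.1529, 0.0166]
tcp_rot: [[0.994, -0.001, -0.109], [0.109, 0.002, 0.994], [-0.0, -1.0, 0.002]]
contact_force: [0.2, 0.3, 0.0]
width: 0.0198
time: 14.57
eef_pos: [0.5708, -0.1529, 0.0167]
tcp_rot: [[0.994, -0.0, -0.109], [0.109, 0.002, 0.994], [-0.0, -1.0, 0.002]]
contact_force: [0.6, -0.0, -0.0]
width: 0.0516
time: 14.98
eef_pos: [0.5724, -0.1534, 0.121]
tcp_rot: [[0.994, 0.005, -0.109], [0.109, -0.001, 0.994], [0.005, -1.0, -0.001]]
contact_force: [0.5, -0.4, 0.6]
width: 0.0519
[(0.93, [0.5551, -0.0248, -0.0]), (0.75, [0.5655, -0.0815, -0.0011]), (0.7, [0.4408, -0.176, -0.0043]), (0.63, [0.572, -0.1476, -0.0075])]
top bay [(0.7, [0.6014, 0.1996, 0.0076])]
top tray [(0.8, [0.6498, 0.2076, 0.0024])]
top tab_top [(0.49, [0.565, -0.1174, 0.0652])]
scene bay [(0.84, [0.5954, 0.197, 0.0039])]
scene tray [(0.85, [0.6523, 0.206, -0.0039])]
scene tab_top [(0.63, [0.5665, -0.114, 0.0661]), (0.49, [0.5667, -0.1487, 0.0068])]
top nearwall 246 [578.8 199.7] [238.4  40.3] 89.63616943359375 [-0.06298364  0.58886507] [[0.56101571 0.0807024  0.03561412]
 [0.59631016 0.31766377 0.04504785]]
top floor 1694 [600.  204.6] [248.7  79.9] 89.98887634277344 0.007194538342955803
scene nearwall 273 [576.4 198.8] [ 43.6 237.4] 0.117307648062706 [-0.06065754  0.58493441] [[0.55764753 0.08217155 0.03513166]
 [0.59604494 0.31651727 0.04276374]]
scene floor 1131 [600.1 204.7] [ 79.9 246.3] 0.09019620716571808 0.007785459349281099
```

View pics/w10.png

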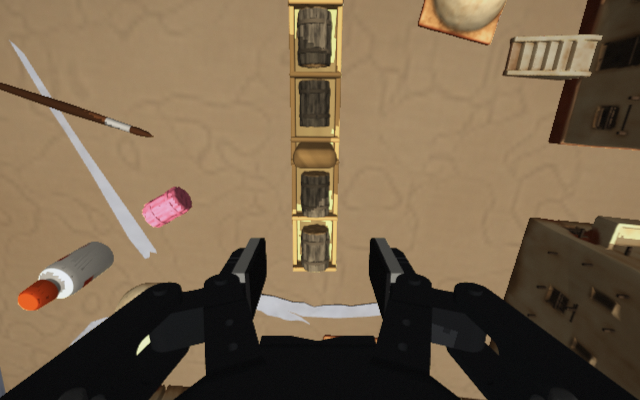

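Picture 11 of 12: all four wells hold one barrel, each flat and centred. Next I'll take a wrist measurement over the tray, with the jaw turned to about 94°, before grasping the tab.

```bash
python3 -m jog '[{"x":0.1,"y":1.1,"z":0.4,"rx":0,"ry":0,"rz":1.1},{"x":0.2,"y":2.2,"z":0.8,"rx":0,"ry":0,"rz":2.2},{"x":0.3,"y":3.3,"z":1.2,"rx":0,"ry":0,"rz":3.3},{"x":0.4,"y":4.4,"z":1.6,"rx":0,"ry":0,"rz":4.4},{"x":0.5,"y":5.5,"z":2,"rx":0,"ry":0,"rz":5.5}]'
python3 -m jog '[{"x":0.1,"y":1.1,"z":0.4,"rx":0,"ry":0,"rz":1.1},{"x":0.2,"y":2.2,"z":0.8,"rx":0,"ry":0,"rz":2.2},{"x":0.3,"y":3.3,"z":1.2,"rx":0,"ry":0,"rz":3.3},{"x":0.4,"y":4.4,"z":1.6,"rx":0,"ry":0,"rz":4.4},{"x":0.5,"y":5.5,"z":2,"rx":0,"ry":0,"rz":5.5}]'
python3 -m jog '[{"x":0.1,"y":1.1,"z":0,"rx":0,"ry":0,"rz":1.1},{"x":0.2,"y":2.2,"z":0,"rx":0,"ry":0,"rz":2.2},{"x":0.2,"y":3.1,"z":0,"rx":0,"ry":0,"rz":3.3},{"x":0.2,"y":3.1,"z":0,"rx":0,"ry":0,"rz":3.6},{"x":0.2,"y":3.1,"z":0,"rx":0,"ry":0,"rz":3.6}]'
python3 - <<'E'
from h import *
print(get_obs()["eef_pos"])
im,d,P=shot("wrist"); save(im,"w11.png"); np.savez("w11.npz",im=im,P=P,E=cam("wrist")[1])
for q in("bay","tray"): print(q,[(round(r["conf"],2),np.round(w("wrist",r["position"]),4).tolist()) for r in place_of(q,"wrist")])
a=.0625;R=np.array([[np.cos(a),-np.sin(a)],[np.sin(a),np.cos(a)]]); c=np.array([.600,.201])
for n,P in(("top",np.load("top0.npz")["P"]),("scene",np.load("scene0.npz")["P"]),("wrist",P)):
  P=P.reshape(-1,3); q=(P[:,:2]-c)@R*1e3; z=P[:,2]*1e3
  wall=(z>34)&(z<46)
  m=wall&(abs(q[:,1])<105)&(q[:,0]>-45)&(q[:,0]<-15); print(n,"near wall x' pct",np.round(np.percentile(q[m,0],[3,50,97]),1),"slope",np.polyfit(q[m,1],q[m,0],1)[0].round(4),m.sum())
  for s in(-1,1):
    m=wall&(abs(q[:,0])<18)&(s*q[:,1]>100)&(s*q[:,1]<135); print("  end",s,m.sum(),np.round(np.percentile(q[m,1],[3,50,97]),1) if m.sum() else "")
  m=(z>20)&(z<32)&(abs(q[:,1])<100)&(q[:,0]>15)&(q[:,0]<40); print("  batten",m.sum(),np.round(np.percentile(q[m,0],[3,50,97]),1))
  m=(abs(q[:,0])<20)&(abs(q[:,1])<105)&(z<20); print("  floor z",np.median(z[m]))
E
```

```text
time: 15.9
eef_pos: [0.5831, -0.014, 0.1665]
tcp_rot: [[0.771, -0.002, -0.637], [0.637, 0.001, 0.771], [-0.001, -1.0, 0.002]]
contact_force: [0.6, -0.5, 0.1]
width: 0.0518
time: 16.32
eef_pos: [0.5954, 0.1249, 0.2168]
tcp_rot: [[0.294, -0.003, -0.956], [0.956, -0.0, 0.294], [-0.001, -1.0, 0.002]]
contact_force: [0.8, 0.5, -0.4]
width: 0.0515
time: 16.73
eef_pos: [0.6002, 0.2036, 0.2163]
tcp_rot: [[-0.083, -0.003, -0.997], [0.997, -0.001, -0.083], [-0.001, -1.0, 0.003]]
contact_force: [-0.3, -0.3, -0.3]
width: 0.052
[0.60018315 0.20360582 0.21629951]
bay [(0.57, [0.5997, 0.1972, 0.0053])]
tray [(0.67, [0.6533, 0.2018, -0.002])]
top near wall x' pct [-32.5 -26.3 -20.5] slope -0.0493 187
  end -1 25 [-121.3 -119.  -116.1]
  end 1 34 [113.1 115.1 118.3]
  batten 164 [22.2 28.7 38.7]
  floor z 7.014587614982748
scene near wall x' pct [-35.9 -30.5 -24.2] slope -0.0497 221
  end -1 30 [-121.7 -119.1 -117.2]
  end 1 42 [112.3 115.5 117.8]
  batten 346 [19.3 26.1 39.2]
  floor z 6.275016119293819
wrist near wall x' pct [-30.9 -25.4 -19.9] slope -0.0446 1032
  end -1 201 [-122.6 -119.2 -117.1]
  end 1 189 [111.5 113.4 116.6]
  batten 1261 [23.8 29.6 37.8]
  floor z 4.829089540257403
```

```bash
python3 - <<'E'
from h import *
c=np.array([.600,.199])
for a in(.105,.112):
 R=np.array([[np.cos(a),-np.sin(a)],[np.sin(a),np.cos(a)]])
 for n,f in(("top","top0"),("scene","scene0"),("wrist","w11")):
  P=np.load(f+".npz")["P"].reshape(-1,3); q=(P[:,:2]-c)@R*1e3; z=P[:,2]*1e3
  wall=(z>34)&(z<46)
  m=wall&(abs(q[:,1])<105)&(q[:,0]>-45)&(q[:,0]<-15); print(a,n,"near",np.round(np.percentile(q[m,0],[3,50,97]),1),"slope",np.polyfit(q[m,1],q[m,0],1)[0].round(4))
  for s in(-1,1):
    m=wall&(abs(q[:,0])<18)&(s*q[:,1]>100)&(s*q[:,1]<135); print("  end",s,np.round(np.percentile(q[m,1],[3,50,97]),1))
  m=(z>20)&(z<32)&(abs(q[:,1])<100)&(q[:,0]>15)&(q[:,0]<40); print("  batten",np.round(np.percentile(q[m,0],[3,50,97]),1))
 # carrier in w7-like views: tab + outer walls
a=.107;R=np.array([[np.cos(a),-np.sin(a)],[np.sin(a),np.cos(a)]]);c=np.array([.5665,-.115])
for f in("top0","scene0","w2","w4"):
  P=np.load(f+".npz")["P"].reshape(-1,3); q=(P[:,:2]-c)@R*1e3; z=P[:,2]*1e3
  m=(z>8)&(z<21)&(abs(q[:,0])<28)&(abs(q[:,1])<115); t=(z>50)&(z<68)&(np.hypot(*q.T)<30)
  print(f,"car x",np.round(np.percentile(q[m,0],[2,98]),1),"y",np.round(np.percentile(q[m,1],[1,99]),1),"tab",np.round(np.percentile(q[t],[3,97],axis=0),1).tolist())
E
```

```text
0.105 top near [-28.7 -26.5 -22.9] slope -0.0063
  end -1 [-119.  -116.8 -114.4]
  end 1 [115.  117.  120.1]
  batten [26.1 27.9 36.9]
0.105 scene near [-32.2 -30.  -26.3] slope -0.0071
  end -1 [-119.6 -117.1 -115.6]
  end 1 [114.  117.3 119. ]
  batten [22.7 25.  39.3]
0.105 wrist near [-27.3 -25.1 -22.4] slope -0.0022
  end -1 [-120.4 -117.3 -115.6]
  end 1 [113.7 115.4 118.4]
  batten [27.5 29.1 37.5]
0.112 top near [-28.4 -26.4 -23.1] slope 0.0006
  end -1 [-119.  -116.8 -114.5]
  end 1 [115.  117.  120.2]
  batten [26.3 27.8 37. ]
0.112 scene near [-32.2 -30.  -26.2] slope 0.0
  end -1 [-119.6 -117.2 -115.5]
  end 1 [114.1 117.4 119. ]
  batten [22.9 24.9 38.8]
0.112 wrist near [-27.5 -25.1 -22.4] slope 0.0049
  end -1 [-120.4 -117.3 -115.5]
  end 1 [113.7 115.4 118.5]
  batten [27.4 29.1 37.5]
top0 car x [-19.  21.] y [-106.4  109.9] tab [[-12.6, -3.8], [13.4, 8.5]]
scene0 car x [-22.8  17.3] y [-108.   110.6] tab [[-15.2, -3.7], [10.4, 8.6]]
w2 car x [-16.8  22.4] y [-101.7  114.5] tab [[-11.1, 0.3], [15.6, 12.7]]
w4 car x [-18.9  19.9] y [-89.9 109.8] tab [[-12.7, -4.2], [13.7, 8.1]]
```

The tray yaw is 6.2°, the same as the carrier. The bay centre is about (0.600, 0.198) after removing each camera's bias against the carrier. Going to the tab.

```bash
python3 -m jog '[{"x":-0.14,"y":-1.27,"z":-0.3,"rx":0,"ry":0,"rz":0.23},{"x":-0.28,"y":-2.54,"z":-0.6,"rx":0,"ry":0,"rz":0.23},{"x":-0.42,"y":-3.8,"z":-0.9,"rx":0,"ry":0,"rz":0.23},{"x":-0.56,"y":-5.08,"z":-1.2,"rx":0,"ry":0,"rz":0.23},{"x":-0.7,"y":-6.35,"z":-1.5,"rx":0,"ry":0,"rz":0.23}]' 130
python3 -m jog '[{"x":-0.14,"y":-1.27,"z":-0.5,"rx":0,"ry":0,"rz":0},{"x":-0.28,"y":-2.54,"z":-1,"rx":0,"ry":0,"rz":0},{"x":-0.42,"y":-3.8,"z":-1.5,"rx":0,"ry":0,"rz":0},{"x":-0.56,"y":-5.08,"z":-2,"rx":0,"ry":0,"rz":0},{"x":-0.68,"y":-6.33,"z":-2.5,"rx":0,"ry":0,"rz":0}]'
python3 -m jog '[{"x":0,"y":0,"z":0,"rx":0,"ry":0,"rz":0},{"x":0,"y":0,"z":0,"rx":0,"ry":0,"rz":0}]'
python3 - <<'E'
from h import *
o=get_obs();print(o["eef_pos"])
im,d,P=shot("wrist"); save(im,"w12.png"); np.savez("w12.npz",im=im,P=P)
print([(round(r["conf"],2),np.round(w("wrist",r["position"]),4).tolist()) for r in place_of("tab_top","wrist")],[(round(r["conf"],2),np.round(w("wrist",r["position"]),4).tolist()) for r in place_of("barrel_a","wrist")])
rect(P,(.5665,-.114),.03,.054,.07)
E
```

```text
time: 17.3
eef_pos: [0.5824, 0.0409, 0.179]
tcp_rot: [[-0.098, -0.002, -0.995], [0.995, -0.002, -0.098], [-0.002, -1.0, 0.002]]
contact_force: [0.5, 0.3, -0.7]
width: 0.0418
time: 17.72
eef_pos: [0.5646, -0.1198, 0.1162]
tcp_rot: [[-0.095, -0.002, -0.995], [0.995, -0.002, -0.095], [-0.002, -1.0, 0.002]]
contact_force: [-0.2, -0.0, -0.1]
width: 0.0422
time: 17.88
eef_pos: [0.5637, -0.122, 0.1155]
tcp_rot: [[-0.09, -0.003, -0.996], [0.996, -0.002, -0.09], [-0.001, -1.0, 0.003]]
contact_force: [-0.1, 0.5, 0.0]
width: 0.0417
[ 0.56372435 -0.12198918  0.11550963]
[(0.96, [0.5703, -0.1121, 0.0614])] [(0.92, [0.5594, -0.0277, 0.0052]), (0.87, [0.5644, -0.0782, 0.0062]), (0.77, [0.4449, -0.1754, 0.0005]), (0.7, [0.5836, -0.1951, 0.0028]), (0.62, [0.5744, -0.1448, 0.003])]
763 [ 567.7 -112.5] [28.6 13.6] 5.3 z98 0.063
```

```bash
python3 -m jog '[{"x":0.13,"y":0.37,"z":0,"rx":0,"ry":0,"rz":0.17},{"x":0.13,"y":0.37,"z":-0.5,"rx":0,"ry":0,"rz":0.17},{"x":0.13,"y":0.37,"z":-1,"rx":0,"ry":0,"rz":0.17},{"x":0.13,"y":0.37,"z":-1.6,"rx":0,"ry":0,"rz":0.17},{"x":0.13,"y":0.37,"z":-1.6,"rx":0,"ry":0,"rz":0.17}]'
```

```text
time: 18.45
eef_pos: [0.5666, -0.109, 0.073]
tcp_rot: [[-0.113, -0.005, -0.994], [0.994, -0.001, -0.113], [0.0, -1.0, 0.005]]
contact_force: [-0.2, 0.3, -0.5]
width: 0.042
```

```bash
python3 -m jog '[{"x":0.02,"y":-0.14,"z":0,"rx":0,"ry":0,"rz":0},{"x":0.02,"y":-0.14,"z":-0.5,"rx":0,"ry":0,"rz":0},{"x":0.02,"y":-0.14,"z":-1,"rx":0,"ry":0,"rz":0},{"x":0.02,"y":-0.14,"z":-1.4,"rx":0,"ry":0,"rz":0},{"x":0.02,"y":-0.14,"z":-1.4,"rx":0,"ry":0,"rz":0}]'
```

```text
time: 18.87
eef_pos: [0.5659, -0.1122, 0.0352]
tcp_rot: [[-0.113, -0.009, -0.994], [0.994, 0.001, -0.113], [0.002, -1.0, 0.008]]
contact_force: [0.5, -0.1, -0.3]
width: 0.0422
```

```bash
python3 -m jog '[{"x":0.02,"y":0,"z":0.06,"rx":0,"ry":0,"rz":0},{"x":0.02,"y":0,"z":0.06,"rx":0,"ry":0,"rz":0},{"x":0.02,"y":0,"z":0.06,"rx":0,"ry":0,"rz":0},{"x":0.02,"y":0,"z":0.06,"rx":0,"ry":0,"rz":0}]' 255
python3 -m jog '[{"x":0,"y":0,"z":0.15,"rx":0,"ry":0,"rz":0},{"x":0,"y":0,"z":0.3,"rx":0,"ry":0,"rz":0},{"x":0,"y":0,"z":0.3,"rx":0,"ry":0,"rz":0}]'
python3 - <<'E'
from h import *
snapshot("wrist")
print([(round(r["conf"],2),np.round(w("wrist",r["position"]),4).tolist()) for r in place_of("barrel_a","wrist")])
E
```

```text
time: 19.2
eef_pos: [0.5666, -0.1123, 0.0372]
tcp_rot: [[-0.113, -0.008, -0.994], [0.994, 0.0, -0.113], [0.001, -1.0, 0.008]]
contact_force: [0.9, 0.5, 1.6]
width: 0.0131
time: 19.45
eef_pos: [0.567, -0.1124, 0.0458]
tcp_rot: [[-0.113, -0.007, -0.994], [0.994, -0.0, -0.113], [0.001, -1.0, 0.007]]
contact_force: [1.0, -0.4, -2.4]
width: 0.0131
[(0.95, [0.575, -0.1487, 0.0096]), (0.76, [0.5582, -0.0287, 0.0127]), (0.61, [0.5794, -0.1946, 0.0091])]
```

```bash
python3 -m jog '[{"x":0,"y":0,"z":0.25,"rx":0,"ry":0,"rz":0},{"x":0,"y":0,"z":0.55,"rx":0,"ry":0,"rz":0},{"x":0,"y":0,"z":0.85,"rx":0,"ry":0,"rz":0},{"x":0,"y":0,"z":1.15,"rx":0,"ry":0,"rz":0},{"x":0,"y":0,"z":1.45,"rx":0,"ry":0,"rz":0}]'
python3 -m jog '[{"x":0,"y":0,"z":0.3,"rx":0,"ry":0,"rz":0},{"x":0,"y":0,"z":0.6,"rx":0,"ry":0,"rz":0},{"x":0,"y":0,"z":0.9,"rx":0,"ry":0,"rz":0},{"x":0,"y":0,"z":1.15,"rx":0,"ry":0,"rz":0},{"x":0,"y":0,"z":1.3,"rx":0,"ry":0,"rz":0}]'
python3 -m jog '[{"x":0,"y":0,"z":0,"rx":0,"ry":0,"rz":0},{"x":0,"y":0,"z":0,"rx":0,"ry":0,"rz":0},{"x":0,"y":0,"z":0,"rx":0,"ry":0,"rz":0},{"x":0,"y":0,"z":0,"rx":0,"ry":0,"rz":0}]'
python3 - <<'E'
from h import *
snapshot("wrist")
print([(round(r["conf"],2),np.round(w("wrist",r["position"]),4).tolist()) for r in place_of("barrel_a","wrist")])
im,d,P=shot("scene"); save(im,"s2.png")
print([(round(r["conf"],2),np.round(w("scene",r["position"]),4).tolist()) for r in place_of("barrel_a","scene")])
E
```

```text
time: 19.97
eef_pos: [0.5669, -0.1123, 0.0824]
tcp_rot: [[-0.113, -0.007, -0.994], [0.994, -0.0, -0.113], [0.001, -1.0, 0.007]]
contact_force: [0.7, -0.1, -1.7]
width: 0.0132
time: 20.38
eef_pos: [0.5671, -0.1124, 0.1159]
tcp_rot: [[-0.113, -0.006, -0.994], [0.994, -0.0, -0.113], [0.0, -1.0, 0.006]]
contact_force: [-0.3, -0.3, -2.7]
width: 0.0126
time: 20.72
eef_pos: [0.5669, -0.1123, 0.1155]
tcp_rot: [[-0.113, -0.007, -0.994], [0.994, -0.0, -0.113], [0.001, -1.0, 0.007]]
contact_force: [1.4, -0.7, -2.2]
width: 0.0132
[(0.91, [0.4432, -0.1753, -0.0001]), (0.9, [0.5732, -0.1478, 0.0778]), (0.81, [0.5685, -0.0799, 0.0811]), (0.78, [0.5803, -0.1936, 0.0774]), (0.67, [0.5582, -0.0246, 0.0814])]
[(0.51, [0.5594, -0.0787, 0.088]), (0.48, [0.5716, -0.199, 0.0823]), (0.44, [0.5571, -0.0314, 0.0823]), (0.41, [0.4434, -0.1775, 0.0041]), (0.39, [0.5688, -0.1477, 0.084])]
```

All four barrels are up at about 0.08. Carrying over gently.

```bash
python3 -m jog '[{"x":0.02,"y":0.2,"z":0,"rx":0,"ry":0,"rz":0},{"x":0.06,"y":0.6,"z":0,"rx":0,"ry":0,"rz":0},{"x":0.12,"y":1.1,"z":0,"rx":0,"ry":0,"rz":0},{"x":0.18,"y":1.7,"z":0,"rx":0,"ry":0,"rz":0},{"x":0.24,"y":2.3,"z":0,"rx":0,"ry":0,"rz":0}]'
python3 -m jog '[{"x":0.06,"y":0.6,"z":0,"rx":0,"ry":0,"rz":0},{"x":0.12,"y":1.2,"z":0,"rx":0,"ry":0,"rz":0},{"x":0.19,"y":1.8,"z":0,"rx":0,"ry":0,"rz":0},{"x":0.25,"y":2.4,"z":0,"rx":0,"ry":0,"rz":0},{"x":0.32,"y":3,"z":0,"rx":0,"ry":0,"rz":0}]'
python3 -m jog '[{"x":0.06,"y":0.6,"z":0,"rx":0,"ry":0,"rz":0},{"x":0.12,"y":1.2,"z":0,"rx":0,"ry":0,"rz":0},{"x":0.19,"y":1.8,"z":0,"rx":0,"ry":0,"rz":0},{"x":0.25,"y":2.4,"z":0,"rx":0,"ry":0,"rz":0},{"x":0.32,"y":3,"z":0,"rx":0,"ry":0,"rz":0}]'
python3 -m jog '[{"x":0.06,"y":0.6,"z":0,"rx":0,"ry":0,"rz":0},{"x":0.12,"y":1.2,"z":0,"rx":0,"ry":0,"rz":0},{"x":0.18,"y":1.8,"z":0,"rx":0,"ry":0,"rz":0},{"x":0.24,"y":2.3,"z":0,"rx":0,"ry":0,"rz":0},{"x":0.29,"y":2.7,"z":0,"rx":0,"ry":0,"rz":0}]'
```

```text
time: 21.33
eef_pos: [0.5731, -0.0532, 0.1158]
tcp_rot: [[-0.113, -0.006, -0.994], [0.994, 0.0, -0.113], [0.001, -1.0, 0.006]]
contact_force: [0.0, -0.4, -3.0]
width: 0.013
time: 21.75
eef_pos: [0.5809, 0.0239, 0.1158]
tcp_rot: [[-0.114, -0.006, -0.993], [0.993, 0.0, -0.114], [0.001, -1.0, 0.006]]
contact_force: [-0.2, 0.2, -2.3]
width: 0.013
time: 22.17
eef_pos: [0.5886, 0.101, 0.1158]
tcp_rot: [[-0.115, -0.006, -0.993], [0.993, 0.0, -0.115], [0.001, -1.0, 0.006]]
contact_force: [0.7, 0.5, -2.0]
width: 0.013
time: 22.58
eef_pos: [0.5958, 0.1703, 0.1158]
tcp_rot: [[-0.115, -0.006, -0.993], [0.993, 0.001, -0.115], [0.001, -1.0, 0.006]]
contact_force: [-0.4, 0.6, -3.1]
width: 0.013
```

```bash
python3 -m jog '[{"x":0.06,"y":0.45,"z":0,"rx":0,"ry":0,"rz":0},{"x":0.12,"y":0.8,"z":0,"rx":0,"ry":0,"rz":-0.05},{"x":0.16,"y":1.05,"z":0,"rx":0,"ry":0,"rz":-0.05},{"x":0.17,"y":1.1,"z":0,"rx":0,"ry":0,"rz":-0.05},{"x":0.17,"y":1.1,"z":0,"rx":0,"ry":0,"rz":-0.05}]'
python3 -m jog '[{"x":0,"y":0,"z":0,"rx":0,"ry":0,"rz":0},{"x":0,"y":0,"z":0,"rx":0,"ry":0,"rz":0}]'
python3 - <<'E'
from h import *
print(get_obs()["eef_pos"])
im,d,P=shot("wrist"); save(im,"w13.png"); np.savez("w13.npz",im=im,P=P)
print([(round(r["conf"],2),np.round(w("wrist",r["position"]),4).tolist()) for r in place_of("bay","wrist")])
t,d,PT=shot("top"); np.savez("top3.npz",im=t,P=PT); s,d,PS=shot("scene"); np.savez("scene3.npz",im=s,P=PS)
save(np.hstack([cv2.resize(im,(400,250)),cv2.resize(t[100:200,190:350],(400,250))]),"over.png")
a=.109;R=np.array([[np.cos(a),-np.sin(a)],[np.sin(a),np.cos(a)]]);c=np.array([.600,.198])
for n,P in(("wrist",P),("top",PT),("scene",PS)):
  P=P.reshape(-1,3); q=(P[:,:2]-c)@R*1e3; z=P[:,2]*1e3
  m=(abs(z-41)<5)&(abs(q[:,1])<105)&(q[:,0]>-45)&(q[:,0]<-15); print(n,"near",m.sum(),np.round(np.percentile(q[m,0],[3,50,97]),1) if m.sum()>5 else "")
  m=(z>80)&(z<100)&(abs(q[:,0])<28)&(abs(q[:,1])<125); print("  car x",m.sum(),np.round(np.percentile(q[m,0],[2,98]),1),"y",np.round(np.percentile(q[m,1],[1,99]),1))
  for sg in(-1,1):
    m=(abs(z-41)<5)&(abs(q[:,0])<22)&(sg*q[:,1]>107)&(sg*q[:,1]<130); print("  end",sg,m.sum(),np.round(np.percentile(q[m,1],[3,50,97]),1) if m.sum()>5 else "")
E
```

```text
time: 23.0
eef_pos: [0.6002, 0.1979, 0.1157]
tcp_rot: [[-0.11, -0.006, -0.994], [0.994, 0.0, -0.11], [0.001, -1.0, 0.006]]
contact_force: [-0.3, 0.9, -2.5]
width: 0.0129
time: 23.17
eef_pos: [0.6002, 0.1974, 0.1157]
tcp_rot: [[-0.11, -0.007, -0.994], [0.994, 0.0, -0.11], [0.001, -1.0, 0.006]]
contact_force: [-0.4, -0.8, -2.0]
width: 0.0126
[0.60018481 0.19737222 0.11566779]
[(0.65, [0.5985, 0.1974, 0.0049]), (0.23, [0.5999, 0.2313, 0.0808])]
wrist near 1987 [-27.4 -25.4 -23. ]
  car x 13453 [-18.7  20.1] y [-106.1  107.2]
  end -1 158 [-118.4 -115.5 -113.7]
  end 1 163 [115.6 117.3 120.4]
top near 58 [-28.  -26.  -22.7]
  car x 512 [-19.3  20. ] y [-107.8  108.7]
  end -1 29 [-118.1 -116.  -113.5]
  end 1 1 
scene near 177 [-31.8 -29.5 -25.7]
  car x 770 [-22.8  15.5] y [-107.2  108.4]
  end -1 29 [-120.6 -116.1 -113.7]
  end 1 41 [114.3 118.2 120.4]
```

View pics/over.png

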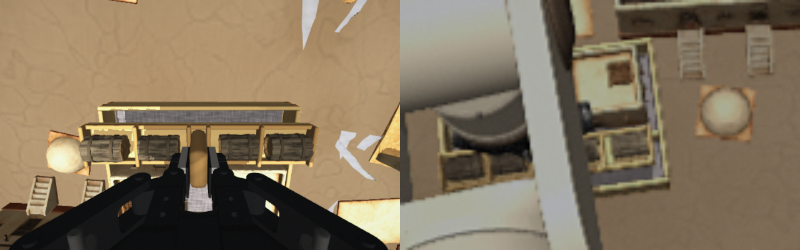

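Picture 12 of 12: the carrier is level over the bay. All three cameras agree on +1.4 mm in x and +0.4 mm in y. I'll lower it in stages and watch the force.

```bash
python3 -m jog '[{"x":0.055,"y":0.03,"z":0,"rx":0,"ry":0,"rz":0},{"x":0.055,"y":0.03,"z":-0.25,"rx":0,"ry":0,"rz":0},{"x":0.055,"y":0.03,"z":-0.6,"rx":0,"ry":0,"rz":0},{"x":0.055,"y":0.03,"z":-0.9,"rx":0,"ry":0,"rz":0},{"x":0.055,"y":0.03,"z":-1.1,"rx":0,"ry":0,"rz":0}]'
python3 -m jog '[{"x":0,"y":0,"z":0,"rx":0,"ry":0,"rz":0},{"x":0,"y":0,"z":0,"rx":0,"ry":0,"rz":0}]'
```

```text
time: 23.78
eef_pos: [0.601, 0.1982, 0.0865]
tcp_rot: [[-0.11, -0.008, -0.994], [0.994, 0.0, -0.11], [0.001, -1.0, 0.008]]
contact_force: [-0.1, -0.5, -2.8]
width: 0.0129
time: 23.95
eef_pos: [0.6006, 0.1981, 0.0855]
tcp_rot: [[-0.11, -0.01, -0.994], [0.994, -0.0, -0.11], [0.001, -1.0, 0.01]]
contact_force: [-0.4, -0.3, -2.5]
width: 0.013
```

```bash
python3 -m jog '[{"x":0.06,"y":0,"z":-0.2,"rx":0,"ry":-0.03,"rz":0},{"x":0.06,"y":0,"z":-0.45,"rx":0,"ry":-0.03,"rz":0},{"x":0.06,"y":0,"z":-0.7,"rx":0,"ry":-0.03,"rz":0},{"x":0.06,"y":0,"z":-0.95,"rx":0,"ry":-0.03,"rz":0},{"x":0.06,"y":0,"z":-1.15,"rx":0,"ry":-0.03,"rz":0}]'
python3 -m jog '[{"x":0.03,"y":0,"z":0,"rx":0,"ry":-0.03,"rz":0},{"x":0.03,"y":0,"z":0,"rx":0,"ry":-0.03,"rz":0}]'
```

```text
time: 24.37
eef_pos: [0.6019, 0.1981, 0.0558]
tcp_rot: [[-0.11, -0.007, -0.994], [0.994, -0.0, -0.11], [0.0, -1.0, 0.007]]
contact_force: [0.1, -0.4, -3.0]
width: 0.0131
time: 24.53
eef_pos: [0.6025, 0.198, 0.0553]
tcp_rot: [[-0.11, -0.004, -0.994], [0.994, -0.0, -0.11], [-0.0, -1.0, 0.004]]
contact_force: [0.2, 0.0, -2.2]
width: 0.0129
```

```bash
python3 -m jog '[{"x":-0.02,"y":0,"z":-0.1,"rx":0,"ry":0.03,"rz":0},{"x":-0.02,"y":0,"z":-0.2,"rx":0,"ry":0.03,"rz":0},{"x":-0.02,"y":0,"z":-0.3,"rx":0,"ry":0.03,"rz":0},{"x":-0.02,"y":0,"z":-0.4,"rx":0,"ry":0.03,"rz":0},{"x":-0.02,"y":0,"z":-0.45,"rx":0,"ry":0.03,"rz":0}]'
python3 -m jog '[{"x":0,"y":0,"z":-0.03,"rx":0,"ry":0,"rz":0},{"x":0,"y":0,"z":-0.06,"rx":0,"ry":0,"rz":0},{"x":0,"y":0,"z":-0.06,"rx":0,"ry":0,"rz":0}]'
```

```text
time: 24.95
eef_pos: [0.6019, 0.198, 0.0437]
tcp_rot: [[-0.11, -0.008, -0.994], [0.994, -0.001, -0.11], [0.0, -1.0, 0.008]]
contact_force: [-0.2, 0.1, -3.2]
width: 0.0126
time: 25.2
eef_pos: [0.6019, 0.198, 0.0422]
tcp_rot: [[-0.11, -0.008, -0.994], [0.994, -0.001, -0.11], [0.0, -1.0, 0.008]]
contact_force: [-0.4, 0.3, -2.9]
width: 0.0131
```

```bash
for i in 1; do python3 -m jog '[{"x":0,"y":0,"z":-0.03,"rx":0,"ry":0,"rz":0},{"x":0,"y":0,"z":-0.03,"rx":0,"ry":0,"rz":0}]'; done
python3 -m jog '[{"x":0,"y":0,"z":-0.03,"rx":0,"ry":0,"rz":0},{"x":0,"y":0,"z":-0.03,"rx":0,"ry":0,"rz":0}]'
```

```text
time: 25.37
eef_pos: [0.602, 0.198, 0.0422]
tcp_rot: [[-0.11, -0.007, -0.994], [0.994, -0.0, -0.11], [0.0, -1.0, 0.007]]
contact_force: [-4.9, -1.3, 6.1]
width: 0.0124
time: 25.53
eef_pos: [0.602, 0.1981, 0.0422]
tcp_rot: [[-0.11, -0.007, -0.994], [0.994, -0.0, -0.11], [0.0, -1.0, 0.007]]
contact_force: [-3.9, -1.9, 7.8]
width: 0.0128
```

Contact came at exactly the expected height (TCP 0.0422) with a light force. Releasing.

```bash
python3 -m jog '[{"x":0,"y":0,"z":0,"rx":0,"ry":0,"rz":0},{"x":0,"y":0,"z":0,"rx":0,"ry":0,"rz":0},{"x":0,"y":0,"z":0,"rx":0,"ry":0,"rz":0}]' 130
python3 -m jog '[{"x":0,"y":0,"z":0.4,"rx":0,"ry":0,"rz":0},{"x":0,"y":0,"z":1.2,"rx":0,"ry":0,"rz":0},{"x":0,"y":0,"z":2.2,"rx":0,"ry":0,"rz":0},{"x":0,"y":0,"z":3.4,"rx":0,"ry":0,"rz":0},{"x":0,"y":0,"z":4.6,"rx":0,"ry":0,"rz":0}]'
python3 -m jog '[{"x":0,"y":0,"z":0.6,"rx":0,"ry":0,"rz":0},{"x":0,"y":0,"z":0.6,"rx":0,"ry":0,"rz":0},{"x":0,"y":0,"z":0.6,"rx":0,"ry":0,"rz":0}]'
python3 - <<'E'
from h import *
o=get_obs();print(o["eef_pos"],o["contact_force"])
a=.109;R=np.array([[np.cos(a),-np.sin(a)],[np.sin(a),np.cos(a)]]);c=np.array([.6015,.198])
im,d,PW=shot("wrist"); save(im,"w14.png")
for q in("barrel_a","tab_top","bay"): print(q,[(round(r["conf"],2),np.round(np.r_[(w("wrist",r["position"])[:2]-c)@R,w("wrist",r["position"])[2]],4).tolist()) for r in place_of(q,"wrist")])
t,d,PS=shot("scene")
for n,P in(("wrist",PW),("scene",PS)):
  P=P.reshape(-1,3); q=(P[:,:2]-c)@R*1e3; z=P[:,2]*1e3
  f=lambda m,k:(m.sum(),np.round(np.percentile(q[m,k],[3,50,97]),1)) if m.sum()>5 else ""
  print(n,"near",f((abs(z-41)<5)&(abs(q[:,1])<105)&(q[:,0]>-45)&(q[:,0]<-15),0),"batten",f((abs(z-31)<6)&(abs(q[:,1])<100)&(abs(q[:,0]-29)<5),0))
  # carrier cross/end walls z~23, barrels top z~34
  m=(z>20)&(z<27)&(abs(q[:,0])<22)&(abs(q[:,1])<113); print(" car",f(m,0),f(m,1)); 
  for k,y in enumerate((-83.5,-35.5,35.5,83.5)):
    m=(z>29)&(z<42)&(abs(q[:,0])<18)&(abs(q[:,1]-y)<22); print("  barrel",k,f(m,0),f(m,1),np.round(np.percentile(z[m],[50,98]),1))
  m=(z>60)&(z<75)&(np.hypot(*q.T)<30); print("  tab",f(m,0),f(m,1),np.round(np.percentile(z[m],[50,98]),1))
for q in("dome_small","dome_4","stone_well","dome_loose","glue_bottle"): print(q,[np.round(w("scene",r["position"]),3).tolist() for r in place_of(q,"scene")[:2]])
E
```

```text
time: 25.78
eef_pos: [0.6022, 0.1981, 0.0423]
tcp_rot: [[-0.11, -0.006, -0.994], [0.994, -0.0, -0.11], [0.0, -1.0, 0.006]]
contact_force: [0.2, 0.8, -0.4]
width: 0.0419
time: 26.2
eef_pos: [0.6019, 0.198, 0.1592]
tcp_rot: [[-0.11, -0.007, -0.994], [0.994, -0.0, -0.11], [0.0, -1.0, 0.007]]
contact_force: [0.6, 0.2, -0.3]
width: 0.0421
time: 26.45
eef_pos: [0.6023, 0.1981, 0.1758]
tcp_rot: [[-0.11, -0.004, -0.994], [0.994, 0.0, -0.11], [0.001, -1.0, 0.004]]
contact_force: [-0.7, -0.0, -0.8]
width: 0.042
[0.6023018  0.19810508 0.17577306] [-0.7114735  -0.02338838 -0.79048272]
barrel_a [(0.88, [0.0012, 0.0328, 0.0065]), (0.8, [0.0025, -0.0823, 0.0049]), (0.78, [0.003, 0.0877, 0.0067]), (0.74, [0.0036, -0.0354, 0.0014]), (0.21, [0.0031, -0.0324, 0.009])]
tab_top [(0.8, [0.0038, 0.0012, 0.0644]), (0.55, [0.0019, -0.0004, -0.0006])]
bay []
wrist near (np.int64(1204), array([-29.5, -27. , -24.9])) batten (np.int64(1060), array([25.3, 27.4, 29.8]))
 car (np.int64(1519), array([-16.1,  -7.4,  18.2])) (np.int64(1519), array([-106.3,   -7.6,  107.7]))
  barrel 0 (np.int64(624), array([-6.2,  1.3
[... 760 characters left out ...]
7.7])) (np.int64(72), array([-102.8,  -83.7,  -67.8])) [33.8 37.7]
  barrel 1 (np.int64(60), array([-11. ,  -4.6,   5.5])) (np.int64(60), array([-52.7, -35.9, -19.5])) [32.7 36. ]
  barrel 2 (np.int64(75), array([-12.3,  -4.5,   5.3])) (np.int64(75), array([21. , 36.9, 52.5])) [32.4 35.4]
  barrel 3 (np.int64(99), array([-13.1,  -5.7,   4.9])) (np.int64(99), array([65.9, 83.1, 99.1])) [33.4 36.3]
  tab (np.int64(56), array([-16.2,  -3.8,   9.9])) (np.int64(56), array([-5.2,  2. ,  7.2])) [66.2 68.4]
dome_small [[0.428, 0.082, 0.0], [0.603, 0.164, 0.008]]
dome_4 [[0.667, 0.019, -0.003]]
stone_well [[0.379, 0.359, 0.006]]
dome_loose [[0.428, -0.306, -0.0]]
glue_bottle [[0.372, -0.234, -0.002]]
```

```bash
python3 -c "
from station import *
hand_in()"
```

```text
the job is handed in; nothing more can be done
```

The job is handed in at about 27 s of the 72 s allowed. All three loose barrels went into the carrier's empty wells, and the loaded carrier is in the tray's bay and released.

- **Loading:** barrel b went to well 2, c to well 0 and a to well 1. The wrist picture showed one barrel per well, flat and centred. The pink look-alike was left alone.
- **Lift and carry:** I gripped the carrier by its tab and lifted it level to about 78 mm. The networks found all four barrels still in their wells. It touched down at the expected height with about 8 N.
- **Final position:** the wrist camera puts the tab within about 0.5 mm of the bay's centre across. I had no bay reading along its length at the end. Just before lowering, the carrier was within about 0.5 mm lengthways. The tab top is at about 66 mm, against 67 mm expected if fully home. All barrels are in their wells with tops at 32–33 mm.
- **Disagreements:** the scene camera reads about 4 mm off in x, for the tab and the tray alike, and 1–4 mm higher. It read the same x offset before any move, so I put that down to calibration. The wrist network found no bay at the end because it is covered. It also gave one low-confidence extra barrel, a duplicate at well 1.
- **Bystanders:** the scene camera found all five bystanders. I did not measure them at the start, so that they stayed put is judged from the first picture.

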